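# Clear the hold-down yoke and lift the ferrule with tongs

### The arm

A 6-joint arm with a two-finger parallel gripper is mounted at the origin on the work surface. World frame = base frame: x ahead of the robot, y to its left, z up, the work surface at z = 0. Lengths are in mm, angles in rad, forces in N, time in s.
With the tool pointing down it reaches from about 275 to 1000 mm from the base axis. Payload 8.4 kg.
Tool frame: the origin (TCP) lies midway between the tips of the shut fingers; the grasp point (between the pads) lies r.grip_point_offset behind it (r.grip_point_offset is the distance from the TCP to the grasp point, in mm); z points along the fingers, y is the direction in which the jaws open and shut (so a half turn about z gives the same grasp; the last joint's range is limited). The gripper opens to 85 mm and grips with 20 to 120 N. Pads are 22 mm wide; open, the fingers measure 114 mm over their backs; the gripper's body (76 mm by 85 mm) begins 54 mm behind the grasp point. The pads swing forward as they close: fully open they stand 13 mm farther back than shut.
Start: joints at [-1.348, 0.353, 1.633, -0, 1.155, -0.002], TCP at [139.318, -609.277, 206.381] pointing down, gripper open.
Joint ranges: [-2.63, 2.63], [-0.92, 2.1], [0.06, 2.66], [-1.3, 4.44], [0, 2.69], [-3.02, 3.02]. Speed limits (rad/s): [2.22, 2.22, 2.79, 3.14, 3.14, 3.14].

### API

Orientations are given as [roll, pitch, yaw] about the fixed x, y, z axes, in that order (R = Rz(yaw) Ry(pitch) Rx(roll)).
In Python, from rig import r gives the robot as it stands.
- The arm moves only by the tool move_arm, never from a script. Its argument "targets" is one flat list of numbers, 5 for each row, row after row: the gripper's target within -1 to 1 (fully open at 1, half-way at 0, shut at -1), then the shift along the tool's x, y, z in cm, then the turn about the tool's z in degrees. In form: [gripper, tx, ty, tz, turn, gripper, tx, ty, tz, turn, ...]. A call has 1 to 10 rows; each row is the pose to reach, as a shift and turn from the pose commanded when the call began, along the tool's axes at that moment; what a row does not reach only later rows make up. A row lasts 1/10 s, in which the tool goes at most 50 mm and 8.59 degrees, less where a joint would pass 70% of its speed; a pose out of reach is approached as far as the arm can. A call with a gripper value outside its range is refused whole. The fingers move at their own pace and stop on an object; "squeeze" is the grip in N (left out, the last holds). Time passes only in rows, so rows that repeat a pose let the fingers close. It gives the time, the measured TCP pose, the force and the opening at its end, in the units of the state.
- r.sense(): the state, without advancing time (a new reading comes with each control period).
- r.grab_frame(name): name is "side" or "top"; returns a dict with "img" (400x640x3 uint8, blue, green, red), "K" (3x3 intrinsics, pixels), "world_to_cam" (4x4, takes a point from world to camera coordinates). Camera axes: x right, y down, z forward; pixel columns grow to the right and rows downward; lengths in mm; the calibration is good to about 2 mm. A picture is of the moment at which its call begins. There is no depth.
- r.sign_off(): hands the job in, once; it reports no verdict.
Trained networks look in a picture, given as the dict that the camera call returned (one of the last four; its "shot" number tells which), for a name from the list of things; names that differ only in an ending like _2 or _b are one class to them, and where a whole thing is asked for, a point or a joint stands for the part that bears it (a point fixed in the world has none). Each returns a list of dicts, best first, with "conf" (0 to 1); they miss things now and then, are a little off and sometimes report something else, mostly with a low value. They report only what shows in the picture. A call takes as long as a camera call. They do not tell look-alikes from the thing itself.
- r.outline_of(picture, thing): "region" (400x640 bool, what is visible of it).
- r.mark_of(picture, thing): "position" ([x, y, z] in mm, in world coordinates, good to about 4 mm: a listed point, or the origin of a listed thing).
The state is a dict: "clock": time; "qpos": joint angles; "qvel": joint speeds; "joint_efforts": joint torques, N m; "eef_pos": TCP position; "tcp_rot": TCP orientation; "contact_force": force on the tool from outside, world axes, zero at the start; "wrist_torque": the same for the moment, N m; "opening": opening from 0.0 (shut) to 1.0 (fully open).
Only numpy, scipy, OpenCV 4.12 (cv2) and the standard library are available. Lean on these libraries where they do the work, as an engineer would, in place of code of your own. Each camera call takes 0.05 s, during which the arm holds its last target.

### The job

First lift the A-shaped hold-down yoke off the small flanged ferrule in the drying tray and hang it astride the bar of the rail, letting go of it there. Then take the bent-nose tongs by their arms, close their tips on the ferrule and lift it at least 10 cm above the tray; finish while still holding the ferrule up in the closed tongs. The ferrule is clean: never touch it with the gripper itself, and leave the reducer, the jar and the collar where they stand.

Things in the scene. Friction and masses are not known exactly. Their poses are not given: they have to be found in the camera images.
- ferrule: stainless flanged ferrule, the thing to lift, 90 g: upright cylinder 30 mm in diameter, 32 mm tall, with a foot flange 38 mm in diameter and 6 mm thick at its bottom; stands in the tray under the yoke, not fastened. Origin at the centre of its underside, z up.
- yoke: A-shaped hold-down yoke of 4 mm steel strap, 160 g, standing loose astride the ferrule. Origin midway between its feet at their undersides, z up. Strap 40 mm wide along its x; legs spread along its y, 13 mm off centre at the top, 55 mm at the feet (132 mm overall). Flat top: underside z = 75 mm, upper face 79. Hung, the bar runs along its x under the top, origin 69 mm below the bar's centre line.
- yoke_grip (a point): point inside the yoke's black grip bar, 105 mm above the yoke's origin. The grip bar stands upright on the top, 16 mm thick along the yoke's x, 28 mm long along its y, from z = 79 to 119 mm: pinch it from above across its 16 mm.
- rail_mid (a point): middle of the hanging rail's bar, on its centre line, 150 mm above the table: round bar 12 mm in diameter, 220 mm long along this point's x, on a post at each end (no higher than the bar; about 80 mm of bar either side of the middle is usable). Base plate 70 mm wide. Fixed; it stands left or right of the tray, the tongs on the other side.
- tray_floor (a point): centre of the drying tray's inner floor (4 mm above the table). The tray is fixed, 250 mm along its x, 220 mm along its y, with a rim 28 mm above the table and 4 mm thick.
- tongs: bent-nose steel tongs, 130 g, lying level on the rest. Origin on the pivot (rear end) at mid-height of the arms; x runs forward along the centre line, y across, z up. A 30 mm wire loop lies behind the pivot. The arms close along y as mirror images: blades 24 mm tall, 3 mm thick, straight from x = 45 to 154 mm, parallel when the tips are 30 mm apart; then the nose goes down and forward.
- tongs_grip (a point): grip point midway between the arms, at their mid-height, 92 mm ahead of the pivot, by the centre of mass; 72 mm above the table on the rest. Grip from above across both arms: 60 mm over the outer faces when open, 44 mm with the tips on the ferrule. The arms spring outward with 5 N (open) to 8 N (on the ferrule) each; squeezed to 52-57 mm they are carried with the tips open clear of the ferrule.
- tongs_tip (a point): midway between the two tip pads, 97 mm ahead of tongs_grip and 55 mm below it. Each pad is 24 mm along x and 20 mm tall (10 mm above and below this point). Gap between the pads: 64 mm when fully open; outside the pads add 7 mm each side.
- tongs_left (a joint): closing angle of each tongs arm, rad: 0 fully open (as on the rest), about 0.03 when squeezed to 55 mm at the grip, about 0.09 when closed on the 30 mm ferrule, 0.15 fully shut (stop).
- rest: tongs rest, fixed on the table: dark base plate (240 x 100 mm) with two uprights 60 mm tall on which the tongs lie, one under the pivot (30 mm wide) and one crosswise 42 mm ahead of tongs_grip (90 mm wide, 8 mm thick); nothing but the 4 mm base plate lies between them. Origin on the table under tongs_grip, x forward along the tongs.
- reducer: bystander: stainless conical reducer, 44 mm in diameter, 50 mm tall, standing in the tray. Origin at its underside centre.
- jar: bystander: white jar, 70 mm in diameter, 100 mm tall, on the table beyond the tray. Origin at its underside centre.
- collar: bystander: steel collar ring, 90 mm in diameter, 25 mm tall, on the table beyond the tray. Origin at its underside centre.
- rail: the whole fixed hanging rail: bar, two posts and base plate 250 x 70 x 6 mm. Origin on the table under the middle of the bar, x along the bar.
Things that resemble listed ones, but are neither listed nor needed, are in the scene too. Leave any red look-alike of the yoke alone.

How it is judged (in metres and radians):
On the way, in this order (a step that is already met when the one before it is completed fails the run):
1. the yoke hangs astride the rail's bar, let go (contact force between yoke and rail above 0.5 N and contact force between yoke and the fingers below 0.05 N and height (world z) of yoke above 0.06 m and angle between yoke's own z axis and vertical below 0.5 rad and horizontal distance between yoke_grip and rail_mid below 0.11 m), for 0.2 s.
2. the tongs are gripped and lifted off their rest (contact force between tongs and the fingers above 1 N and contact force between tongs and rest below 0.05 N and height (world z) of tongs_grip above 0.085 m), for 0.2 s.
At the end, for the whole second after the job is handed in: The ferrule is held still between the tips of the closed tongs, its underside more than 100 mm above the table, the tongs held by the gripper; the yoke hangs astride the rail's bar (tilt under 0.5 rad), untouched by the robot; nothing else carries the ferrule or the tongs (height (world z) of ferrule above 0.1 m and distance between ferrule and tongs_tip below 0.035 m and contact force between ferrule and tongs above 1 N and value of joint tongs_left between 0.07 and 0.115 rad and contact force between tongs and the fingers above 2 N and contact force between each of ferrule, tongs and yoke below 0.05 N and linear speed of ferrule below 0.05 m/s and contact force between yoke and rail above 0.5 N and contact force between yoke and the arm below 0.05 N and height (world z) of yoke above 0.06 m and angle between yoke's own z axis and vertical below 0.5 rad and horizontal distance between yoke_grip and rail_mid below 0.11 m and contact force between each of ferrule, tongs and rail below 0.05 N and contact force between each of ferrule, tongs and rest below 0.05 N and contact force between each of ferrule, tongs and jar below 0.05 N); the arm keeps its last pose, push and grip.
It fails at once if the robot itself touches the ferrule (contact force between ferrule and the arm above 0.3 N).
It fails at once if the gripper's fingers touch the ferrule (contact force between ferrule and the fingers above 0.3 N).
It fails at once if the reducer is disturbed (distance of reducer from where it was at the start of the episode above 0.02 m).
It fails at once if the jar is disturbed (distance of jar from where it was at the start of the episode above 0.02 m).
It fails at once if the collar is disturbed (distance of collar from where it was at the start of the episode above 0.02 m).
It also fails if it takes over 61 s, if anything falls off the work surface, if the arm or the gripper's body presses on something with over 40 N, if the wrist force passes 120 N, or if a joint passes its speed limit or range.

## Working session

There is one attempt and no reset: what is moved stays moved. The work goes in short steps, Python scripts to look and compute and a tool call to move; the robot and the scene stay as the last step left them, time stands still between calls to the robot, and variables do not carry over. Pictures are saved under pics/ and viewed, and the job is handed in when it is done.

Besides the shell and the picture viewer there is one more tool, called after ">>>" by a JSON object that holds its "fn" and its "kwargs". move_arm: Moves the arm, as the interface text tells. Its arguments: {"type":"object","properties":{"targets":{"type":"array","items":{"type":"number"}},"squeeze":{"type":"number"}},"required":["targets"]}

```bash
ls; mkdir -p pics
python3 - <<'E'
from rig import r
import cv2
s=r.sense(); print(s, r.grip_point_offset)
for n in ("top","side"):
    p=r.grab_frame(n); cv2.imwrite(f"pics/{n}0.png",p["img"]); print(n,p["K"].tolist(),p["world_to_cam"].tolist())
    for t in ["ferrule","yoke","yoke_grip","rail_mid","tray_floor","tongs","tongs_grip","tongs_tip","rest","reducer","jar","collar","rail"]:
        print(t,[(round(d["conf"],2),[round(float(v)) for v in d["position"]]) for d in r.mark_of(p,t)])
E
```

```text
pics
{'clock': 0.0, 'qpos': array([-1.34841124e+00,  3.53680549e-01,  1.63413135e+00, -1.18388055e-05,
        1.15521203e+00, -2.42856942e-03]), 'qvel': array([-0.00159423, -0.00011715, -0.00019918, -0.00063194,  0.0003438 ,
        0.00046056]), 'joint_efforts': array([ 1.46666618e-03, -6.05248833e+01, -3.42068732e+01,  1.89991702e-04,
        9.44227329e-03, -1.94000182e-05]), 'eef_pos': array([ 139.19276882, -608.77351419,  205.64266791]), 'tcp_rot': array([-3.14016135e+00,  7.34824386e-06,  2.24818444e-01]), 'contact_force': array([ 0.06465606, -0.37347267, -0.35388556]), 'wrist_torque': array([-0.04105057,  0.00310779,  0.01593818]), 'opening': 1.00087830312786} 18.700000000000003
top [[363.9464242432161, 0.0, 321.41203835198036], [0.0, 363.9464242432161, 203.56064299706551], [0.0, 0.0, 1.0]] [[0.009992068954551505, -0.9999495244975524, 0.0010521478634445201, 0.11859050331175666], [-0.9883765111889854, -0.010036037623872928, -0.1516942651477039, 551.6692069596489], [0.15169716769899552, 0.0004758213228396275, -0.9884269031679436, 763.3737699413676], [0.0, 0.0, 0.0, 1.0]]
ferrul
[... 749 characters left out ...]
254961, 262.06769254137697], [0.5159167166133668, -0.6896027141812419, -0.5082106237700541, 816.9079759223762], [0.0, 0.0, 0.0, 1.0]]
ferrule [(0.44, [575, -30, 1])]
yoke [(0.95, [570, -32, 5]), (0.93, [341, 127, 0]), (0.79, [310, -168, 1])]
yoke_grip [(0.97, [315, -165, 104]), (0.95, [573, -33, 109]), (0.81, [340, 126, 104])]
rail_mid [(0.87, [511, -303, 151])]
tray_floor [(0.72, [614, -24, 2]), (0.65, [728, -245, 1])]
tongs [(0.76, [434, 266, 71])]
tongs_grip [(0.87, [528, 264, 71])]
tongs_tip [(0.78, [622, 267, 18])]
rest [(0.89, [532, 266, 0]), (0.35, [736, 272, 0])]
reducer [(0.67, [684, 51, 5])]
jar [(0.67, [740, 272, -2])]
collar [(0.7, [731, -246, -4])]
rail [(0.82, [508, -308, -3])]
```

View pics/top0.png

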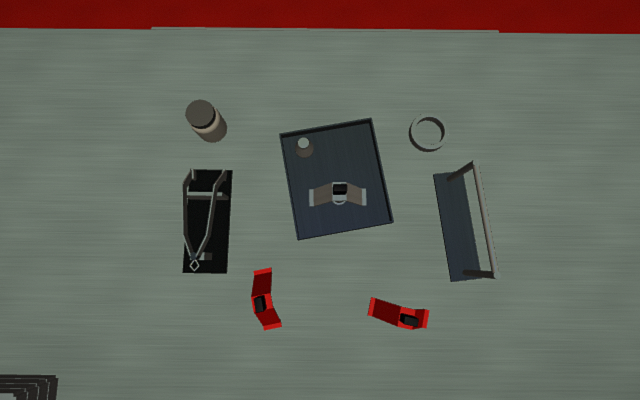

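View pics/side0.png

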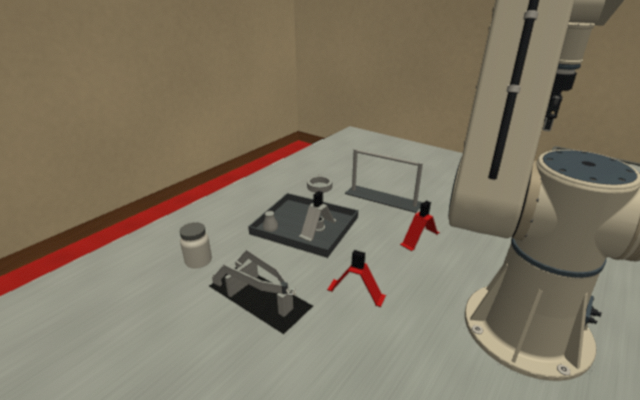

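Run:
```python
import cv2
a=cv2.imread("pics/top0.png");
cv2.imwrite("pics/crop1.png",cv2.resize(a[90:230,255:415],None,fx=5,fy=4.2,interpolation=cv2.INTER_CUBIC)[:,:800])
```

```text
(no output)
```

View pics/crop1.png

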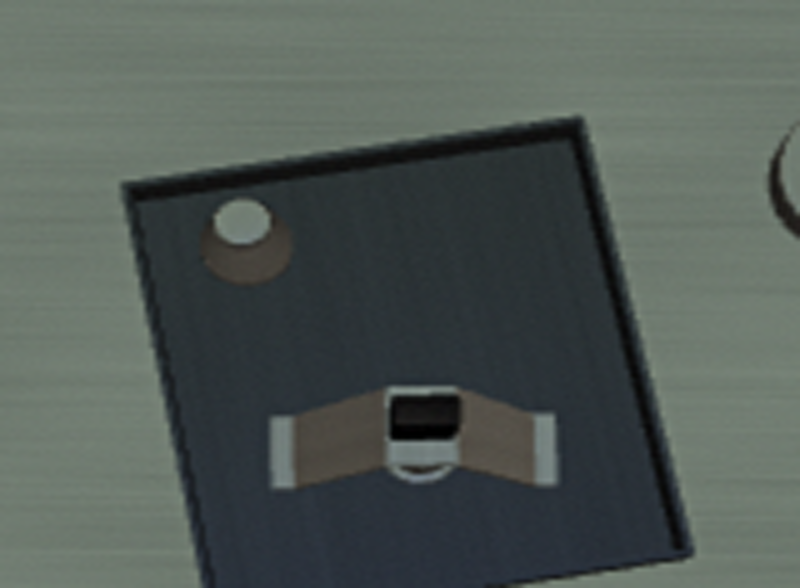

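Candidates: grey yoke at (340,192) over the ferrule in the tray; red look-alikes at (262,300) and (412,318). I choose the grey one: the crop shows it with the ferrule's rim peeking out below it. Next I'll measure the poses closely.

```bash
cat > h.py <<'E'
import numpy as np, cv2
from rig import r
def ray(p,u,v):
    M=np.array(p["world_to_cam"]);R=M[:3,:3];c=-R.T@M[:3,3]
    d=R.T@np.linalg.inv(np.array(p["K"]))@np.array([u,v,1.]);return c,d/np.linalg.norm(d)
def at_z(p,u,v,z):
    c,d=ray(p,u,v);return c+d*(z-c[2])/d[2]
def proj(p,X):
    M=np.array(p["world_to_cam"]);x=M[:3,:3]@np.array(X,float)+M[:3,3];x=np.array(p["K"])@x;return x[:2]/x[2]
def tri(ps):
    A=0;b=0
    for p,u,v in ps:
        c,d=ray(p,u,v);P=np.eye(3)-np.outer(d,d);A=A+P;b=b+P@c
    X=np.linalg.solve(A,b);return X,[np.round(proj(p,X)-[u,v],1) for p,u,v in ps]
E
python3 - <<'E'
from h import *
p=r.grab_frame("top");q=r.grab_frame("side")
import pickle;pickle.dump((p,q),open("f0.pkl","wb"))
for n,f,(x0,x1,y0,y1),k in [("railT",p,(425,510,150,290),4),("tongT",p,(170,245,155,285),4.5),("railS",q,(340,430,140,215),8),("tongS",q,(200,320,240,335),6),("yokeS",q,(240,365,180,260),6)]:
    cv2.imwrite(f"pics/{n}.png",cv2.resize(f["img"][y0:y1,x0:x1],None,fx=k,fy=k,interpolation=cv2.INTER_CUBIC))
# black grip mask in both
for f,(x0,x1,y0,y1) in ((p,(320,360,175,210)),(q,(305,330,185,215))):
    g=f["img"][y0:y1,x0:x1].max(2); 
    for row in g[::2]: print(' '.join('%3d'%v for v in row[::2]))
    print()
E
```

```text
52  54  55  56  55  59  57  55  53  54  53  57  56  57  54  58  55  55  55  57
 55  54  53  55  53  56  57  57  56  54  55  56  55  56  56  56  56  55  56  56
 55  54  54  54  55  56  55  57  56  56  57  55  55  56  56  57  59  56  57  55
 56  55  52  55  57  57  55  62  57  58  60  59  60  55  58  58  57  57  55  55
 55  56  54  54  60  71 109 131 127 131 133  97  96  91  81  60  56  55  56  56
 56  57  73  75  75  72 113  11  13  13  12  14  12  19  85  86  83  64  56  56
 75  76  76  76  73  74  81  18  22  21  20  19  19  24  85  85  84  87  83  69
 75  76  76  75  75  73  77  27  26  25  23  23  21  24  85  84  84  86  84  84
 77  77  77  77  74  76  77   8  11   9   8   9   4  24  87  85  84  86  86  84
 76  77  79  76  75  73  77   0   0   0   0   0   1  67  85  86  86  88  85  87
 77  77  73  73  72  72  99 127 124 126 131 127 127 102  82  83  84  85  85  85
 75  75  74  74  76  72 104 127 122 125 127 125 127 110  83  85  84  85  83  84
 77  76  76  76  76  77 106 127 125 127 131 126 126 110  86  88  85  85  85  83
 77  79  79  78  74  60  72 117  46  46  49  55 117  55  59  
[... 419 characters left out ...]
 117 110 104  98  92  86
150 133  85  79  81  83  84  86  87  89  91  88  92
150 149 137 108  95  78  59  46  63  84  98 113 139
151 150 150 148 123  56  22  18  26 104 149 151 152
149 151 151 149  84  16  20  12  22 114 152 152 154
107 123 137 144  80   9  14  10  22 114 154 155 155
 38  44  60  77  49  14  13   9  24 114 156 156 156
 38  38  39  38  25  12  16  12  20  96 138 149 154
 45  42  46  90  65   9  12   8  31  69  65  75  97
 73  66  85 139  88  16  13  53 118 149 123  59  39
 71  75 110 120 111  90  93 132 154 138 100  71  40
 74  83 119 122 120 119 119 130 124  83  70  76  55
 74  93 122 121 122 118 120 118  81  71  69  75  79
 76 106 121 122 121 120 122 112  75  72  70  71  77
```

View pics/railT.png

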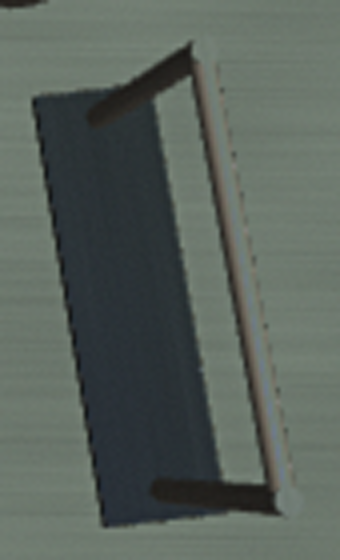

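View pics/tongT.png

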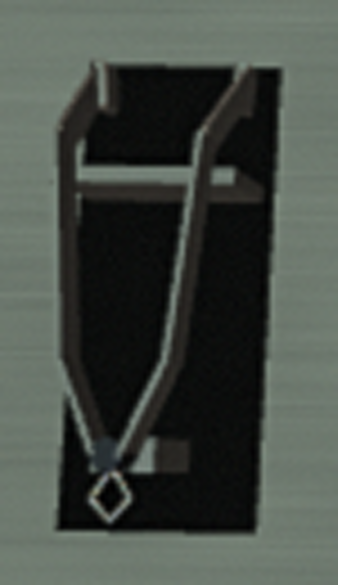

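View pics/railS.png

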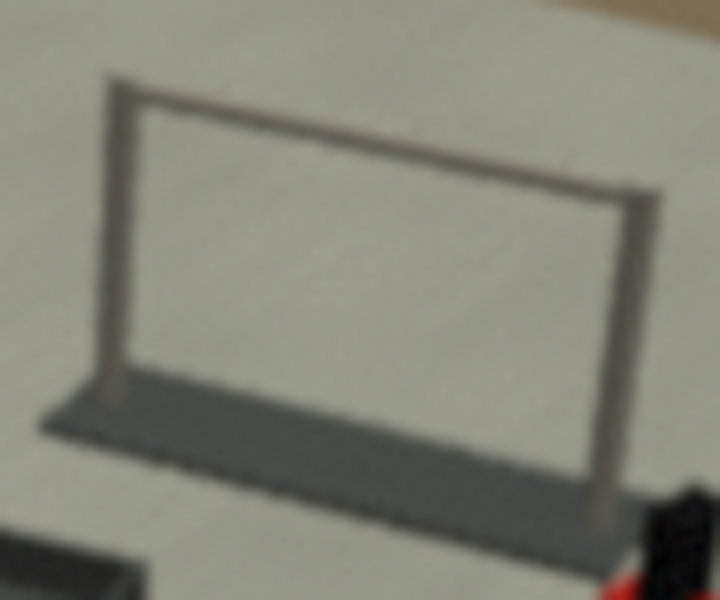

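View pics/tongS.png

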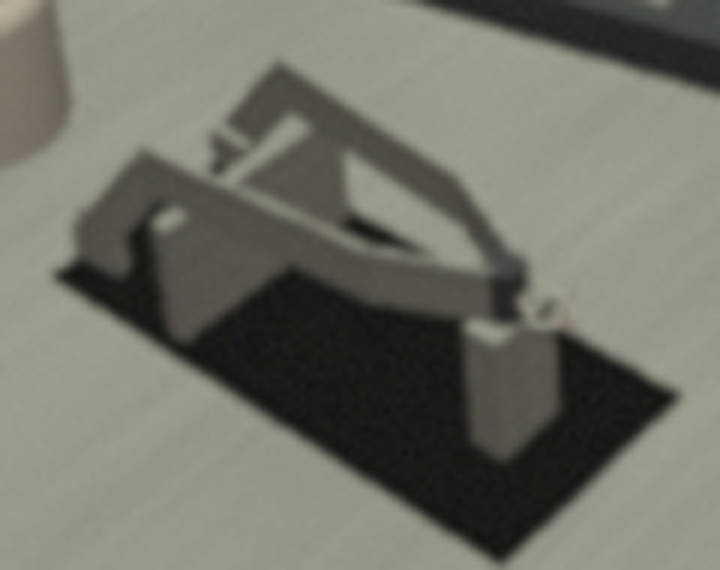

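View pics/yokeS.png

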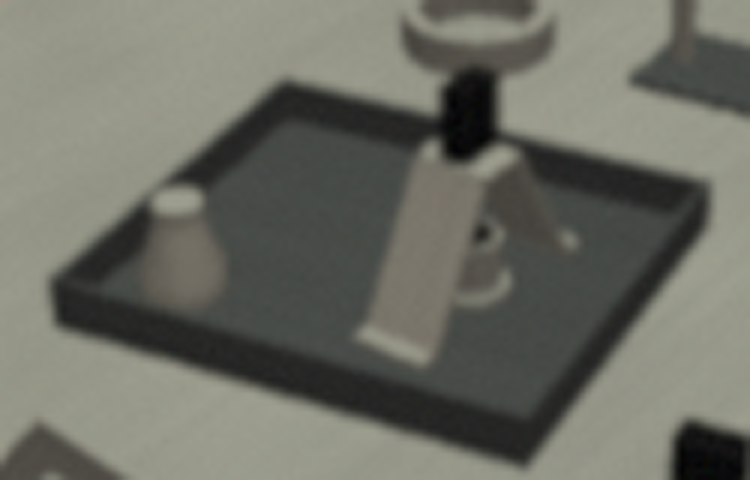

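Run:
```python
from h import *
import pickle;p,q=pickle.load(open("f0.pkl","rb"))
np.set_printoptions(precision=1,suppress=True)
a,ea=tri([(p,475.7,161.7),(q,355,150.6)]);b,eb=tri([(p,496.7,275),(q,420,164.1)])
print("rail ends",a,ea,b,eb,(a+b)/2,np.degrees(np.arctan2(*(a-b)[1::-1])))
a=at_z(p,475.7,161.7,154);b=at_z(p,496.7,275,154);print((a+b)/2,np.degrees(np.arctan2(*(a-b)[1::-1])),np.linalg.norm(a-b))
# rest plate
P=[at_z(p,170+x/4.5,155+y/4.5,4) for x,y in ((58,67),(282,70),(255,532),(57,528))]
print("rest",P,sum(P)/4)
for i,j in((3,0),(2,1)): d=P[j]-P[i];print(np.degrees(np.arctan2(d[1],d[0])),np.linalg.norm(d))
print("pivot",at_z(p,170+105/4.5,155+455/4.5,84), "cross-rest L/R",at_z(p,170+76/4.5,155+170/4.5,60),at_z(p,170+237/4.5,155+170/4.5,60))
# yoke feet edges, near/far corners: crop1 coordinates
f=lambda x,y,z:at_z(p,255+x/5,90+y/4.2,z)
L=[f(272,417,5),f(272,489,5)];Rr=[f(555,413,5),f(557,486,5)]
print("feet",L,Rr,(sum(L)+sum(Rr))/4)
d=sum(L)-sum(Rr);print("yoke y dir",np.degrees(np.arctan2(d[1],d[0]))-90)
print("top plate", [f(x,y,79) for x,y in((387,387),(460,386),(461,464),(387,464))])
for t in ("yoke","yoke_grip","ferrule","tongs","tongs_grip","tongs_tip","rail_mid"):
  pass
```

```text
rail ends [ 620.9 -295.7  147.1] [array([0.2, 0.2]), array([-0.2, -0. ])] [ 404.3 -321.5  149.4] [array([-0.1, -0.1]), array([ 0.1, -0. ])] [ 512.6 -308.6  148.2] 6.80399738712377
[ 511.9 -306.   154. ] 7.1733638050526 216.98837559118246
rest [array([634.3, 332.2,   4. ]), array([633.9, 215.1,   4. ]), array([396.6, 217.5,   4. ]), array([397.6, 316.7,   4. ])] [515.6 270.4   4. ]
3.754959238225382 237.20956028535127
-0.5713309762026112 237.28508956231923
pivot [433.5 267.2  84. ] cross-rest L/R [569.6 298.1  60. ] [570.4 220.4  60. ]
feet [array([590.7,  34. ,   5. ]), array([550.3,  33.4,   5. ])] [array([594.3, -97.9,   5. ]), array([553.3, -98.5,   5. ])] [572.2 -32.2   5. ]
yoke y dir 1.4361892337956021
top plate [array([592.4, -17.3,  79. ]), array([593.2, -48.4,  79. ]), array([553.1, -48.8,  79. ]), array([552.8, -17.5,  79. ])]
```

>>> {"fn": "move_arm", "kwargs": {"targets": [1,55.1,-46.6,0,-78.5,1,55.1,-46.6,0,-78.5,1,55.1,-46.6,0,-78.5,1,55.1,-46.6,0,-78.5,1,55.1,-46.6,0,-78.5,1,55.1,-46.6,0,-78.5,1,55.1,-46.6,0,-78.5,1,55.1,-46.6,0,-78.5,1,55.1,-46.6,0,-78.5,1,55.1,-46.6,0,-78.5], "squeeze": 40}}

```text
clock: 2.5
eef_pos: [440.5, -207.7, 206.8]
tcp_rot: [3.141, 0.0, 1.6]
contact_force: [1.0, -1.8, -1.0]
opening: 1.002
```

```bash
cat >> h.py <<'E'
np.set_printoptions(precision=2,suppress=True)
from scipy.spatial.transform import Rotation as Ro
def go(x,y,z,yaw):
    s=r.sense();R=Ro.from_euler("xyz",s["tcp_rot"]).as_matrix()
    d=R.T@(np.array([x,y,z])-s["eef_pos"])/10
    t=-(yaw-np.degrees(s["tcp_rot"][2]));t=(t+180)%360-180
    print("clock",s["clock"],"pos",s["eef_pos"],"rot",np.degrees(s["tcp_rot"]),"F",s["contact_force"],"open",s["opening"]);print("shift cm",d,"turn",t)
E
python3 -c "
from h import *
go(572,-32,160,91.4)"
```

```text
clock 2.5 pos [ 440.55 -207.68  206.75] rot [179.95   0.03  91.68] F [ 1.04 -1.78 -1.05] open 1.0016406166547278
shift cm [17.18 13.65  4.68] turn 0.28419997850431855
```

>>> {"fn": "move_arm", "kwargs": {"targets": [1,17.2,13.7,0,0,1,17.2,13.7,0,0,1,17.2,13.7,0,0,1,17.2,13.7,0,0,1,17.2,13.7,0,0,1,17.2,13.7,0,0,1,17.2,13.7,0,0]}}

```text
clock: 3.2
eef_pos: [571.7, -34.5, 206.1]
tcp_rot: [-3.14, 0.0, 1.596]
contact_force: [-0.3, -0.4, -0.1]
opening: 0.998
```

```bash
python3 -c "
from h import *
go(572,-32,91,91.4)
p=r.grab_frame('top');q=r.grab_frame('side');cv2.imwrite('pics/a1.png',np.vstack([p['img'][100:300,200:440],q['img'][100:300,200:440]]).repeat(1,0))
for f in(p,q): print([(d['conf'],d['position']) for d in r.mark_of(f,'yoke_grip')])"
```

```text
clock 3.2 pos [571.68 -34.54 206.06] rot [-179.94    0.02   91.43] F [-0.29 -0.37 -0.14] open 0.9982543591765374
shift cm [ 0.26  0.05 11.51] turn 0.030142898282349506
[(0.89, [569.4, -34.3, 112.2])]
[(0.65, [573.8, -29.7, 110.2]), (0.62, [342.0, 122.8, 109.2])]
```

View pics/a1.png

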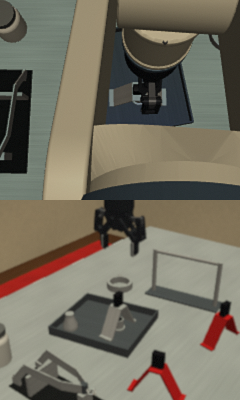

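The pictures show the open gripper above the grey yoke, with the jaws opening along x. Descending and closing.

>>> {"fn": "move_arm", "kwargs": {"targets": [1,0.2,0,3,0,1,0.2,0,6,0,1,0.2,0,9,0,1,0.2,0,11.5,0,1,0.2,0,11.5,0,1,0.2,0,11.5,0]}}

```text
clock: 4.0
eef_pos: [572.1, -32.9, 91.8]
tcp_rot: [-3.141, 0.0, 1.594]
contact_force: [0.4, -0.2, 1.1]
opening: 1.003
```

>>> {"fn": "move_arm", "kwargs": {"targets": [-1,0,0,0,0,-1,0,0,0,0,-1,0,0,0,0,-1,0,0,0,0,-1,0,0,0,0,-1,0,0,0,0,-1,0,0,0,0,-1,0,0,0,0], "squeeze": 50}}

```text
clock: 4.8
eef_pos: [572.8, -32.2, 92.0]
tcp_rot: [3.141, 0.0, 1.595]
contact_force: [-0.2, -0.7, 5.8]
opening: 0.167
```

```bash
python3 -c "
from h import *
go(572,-32,91,91.4)
q=r.grab_frame('side');cv2.imwrite('pics/a2.png',cv2.resize(q['img'][140:280,220:400],None,fx=4,fy=4))"
```

```text
clock 4.8 pos [572.77 -32.16  91.97] rot [179.94   0.    91.39] F [-0.19 -0.72  5.83] open 0.16661032713255616
shift cm [ 0.02 -0.08  0.1 ] turn -0.012821476951671684
```

View pics/a2.png

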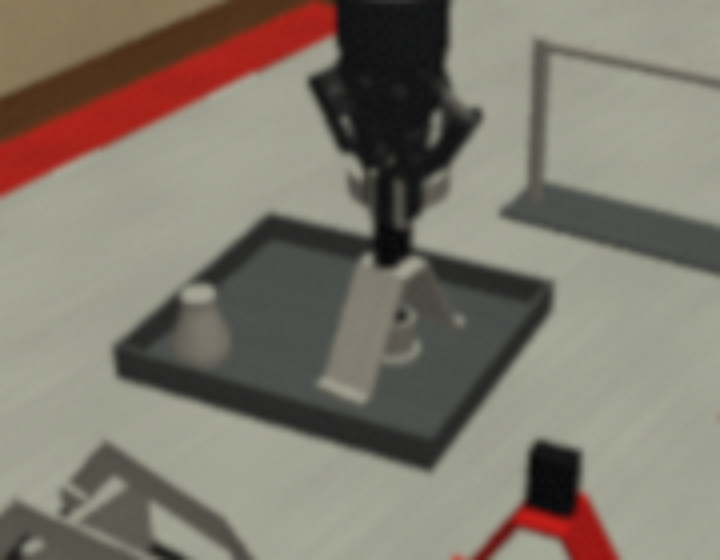

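Fingers closed on the black grip bar (opening 0.167, about 14 mm). Lifting straight up.

>>> {"fn": "move_arm", "kwargs": {"targets": [-1,0,0,-1,0,-1,0,0,-3,0,-1,0,0,-5,0,-1,0,0,-8,0,-1,0,0,-11,0,-1,0,0,-14,0,-1,0,0,-17,0,-1,0,0,-19,0,-1,0,0,-19,0,-1,0,0,-19,0]}}

```text
clock: 5.85
eef_pos: [571.8, -32.1, 280.9]
tcp_rot: [-3.141, -0.0, 1.595]
contact_force: [-1.4, -0.5, -2.8]
opening: 0.166
```

```bash
python3 -c "
from h import *
go(512,-307,282,97)
q=r.grab_frame('side');cv2.imwrite('pics/a3.png',cv2.resize(q['img'][60:280,200:440],None,fx=2.5,fy=2.5))
print([(d['conf'],d['position']) for d in r.mark_of(q,'ferrule')])
print([(d['conf'],d['position']) for d in r.mark_of(q,'yoke_grip')])
p=r.grab_frame('top');print([(d['conf'],d['position']) for d in r.mark_of(p,'ferrule')]);print([(d['conf'],d['position']) for d in r.mark_of(p,'rail_mid')])
"
```

```text
clock 5.85 pos [571.84 -32.14 280.92] rot [-179.98   -0.     91.38] F [-1.43 -0.47 -2.82] open 0.16597229025916782
shift cm [-27.33  -6.65  -0.11] turn -5.615734308225399
[(0.62, [576.5, -33.2, 1.6])]
[(0.85, [314.0, -164.6, 107.0]), (0.85, [340.9, 122.8, 106.8]), (0.76, [571.3, -33.7, 299.2]), (0.21, [435.4, 264.9, 71.0])]
[(0.53, [571.5, -35.3, 6.2])]
[]
```

View pics/a3.png

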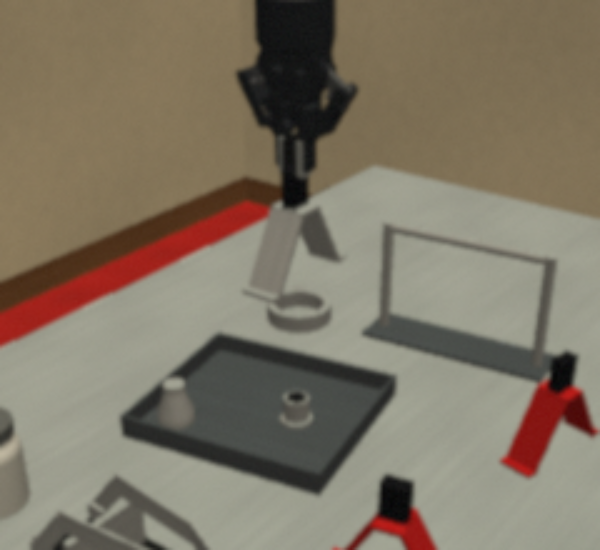

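The yoke hangs from the gripper and the ferrule stands free in the tray. Moving over the rail.

>>> {"fn": "move_arm", "kwargs": {"targets": [-1,-2,-0.5,0,0,-1,-5,-1.2,0,-1,-1,-9,-2.2,0,-2,-1,-13,-3.2,0,-3,-1,-17,-4.1,0,-4,-1,-21,-5.1,0,-5,-1,-24.5,-6,0,-5.6,-1,-26.5,-6.5,0,-5.6,-1,-27.3,-6.6,0,-5.6,-1,-27.3,-6.6,0,-5.6]}}

```text
clock: 7.15
eef_pos: [512.7, -307.2, 280.9]
tcp_rot: [-3.141, -0.001, 1.691]
contact_force: [0.7, -0.0, -1.9]
opening: 0.162
```

```bash
python3 -c "
from h import *
go(512,-307,172,97)
q=r.grab_frame('side');p=r.grab_frame('top')
cv2.imwrite('pics/a4.png',cv2.resize(q['img'][60:260,280:480],None,fx=3,fy=3))
cv2.imwrite('pics/a5.png',cv2.resize(p['img'][120:320,400:600],None,fx=3,fy=3))
for n in('yoke_grip','yoke','rail_mid'):
  for f in(p,q):print(n,[(d['conf'],d['position']) for d in r.mark_of(f,n)])
"
```

```text
clock 7.15 pos [ 512.69 -307.18  280.86] rot [-179.97   -0.03   96.9 ] F [ 0.75 -0.02 -1.92] open 0.16247050759246526
shift cm [ 0.02 -0.06 10.89] turn -0.10403127466719297
yoke_grip [(0.98, [512.0, -305.3, 299.3]), (0.91, [313.9, -170.1, 106.3]), (0.78, [339.1, 123.6, 101.9])]
yoke_grip [(0.95, [513.1, -305.2, 300.8]), (0.7, [315.2, -164.5, 105.9]), (0.65, [342.8, 126.9, 107.1])]
yoke [(0.82, [343.4, 124.7, -0.2]), (0.66, [512.4, -303.5, 191.2]), (0.42, [510.8, -304.4, -2.0])]
yoke [(0.95, [312.4, -168.5, -1.4]), (0.94, [512.8, -307.7, 191.6]), (0.71, [612.5, -24.3, 1.9]), (0.62, [340.0, 128.7, -0.4])]
rail_mid [(0.6, [508.3, -307.9, 148.3])]
rail_mid []
```

View pics/a4.png

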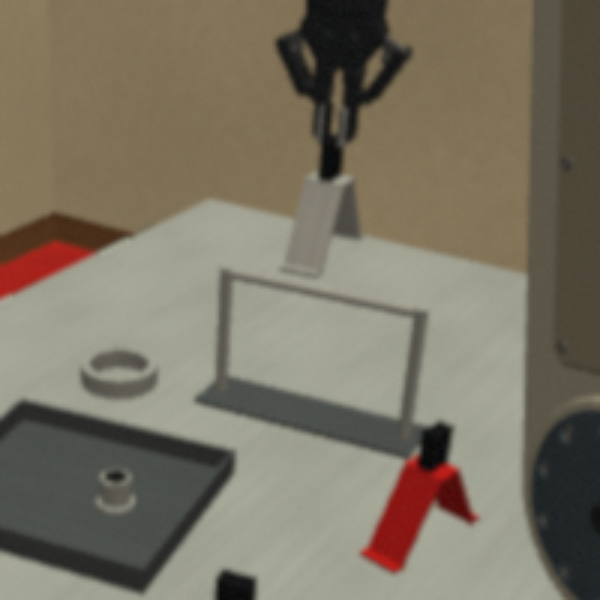

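View pics/a5.png

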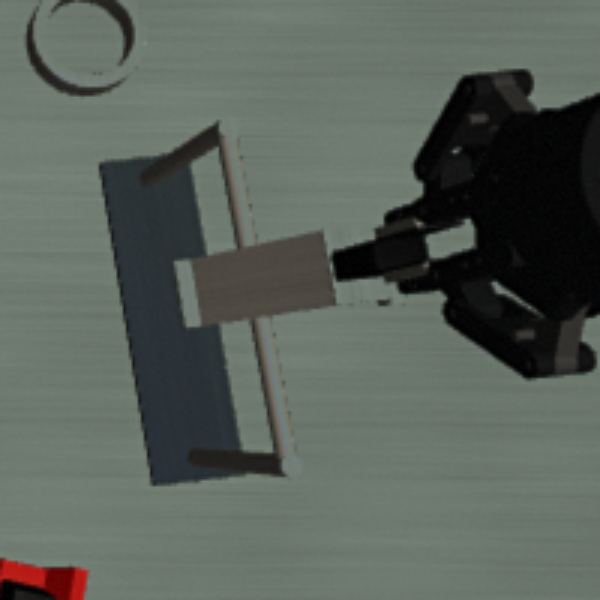

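The yoke is centred over the bar (top crop shows the strap across the middle of it, aligned). Lowering.

>>> {"fn": "move_arm", "kwargs": {"targets": [-1,0,0,1.5,0,-1,0,0,3.5,0,-1,0,0,5.5,0,-1,0,0,7,0,-1,0,0,8.5,0,-1,0,0,9.5,0,-1,0,0,10.2,0,-1,0,0,10.7,0,-1,0,0,10.9,0,-1,0,0,10.9,0]}}

```text
clock: 8.55
eef_pos: [513.0, -306.8, 172.5]
tcp_rot: [3.141, 0.0, 1.693]
contact_force: [-0.1, -0.3, -1.1]
opening: 0.166
```

```bash
python3 -c "
from h import *
go(512,-307,169,97)
q=r.grab_frame('side');p=r.grab_frame('top')
cv2.imwrite('pics/a6.png',cv2.resize(q['img'][100:250,310:450],None,fx=4,fy=4))
cv2.imwrite('pics/a7.png',cv2.resize(p['img'][140:300,410:570],None,fx=3.5,fy=3.5))
"
```

```text
clock 8.55 pos [ 513.03 -306.77  172.53] rot [179.99   0.01  96.98] F [-0.09 -0.29 -1.11] open 0.1662675408096992
shift cm [-0.01 -0.11  0.35] turn -0.02021290775874718
```

View pics/a6.png

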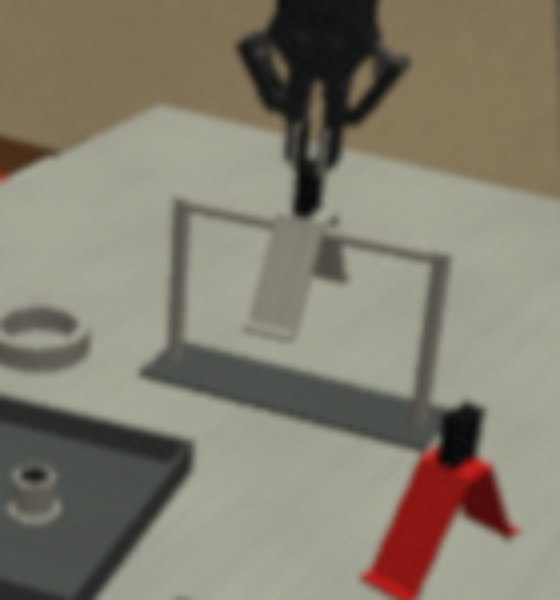

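View pics/a7.png

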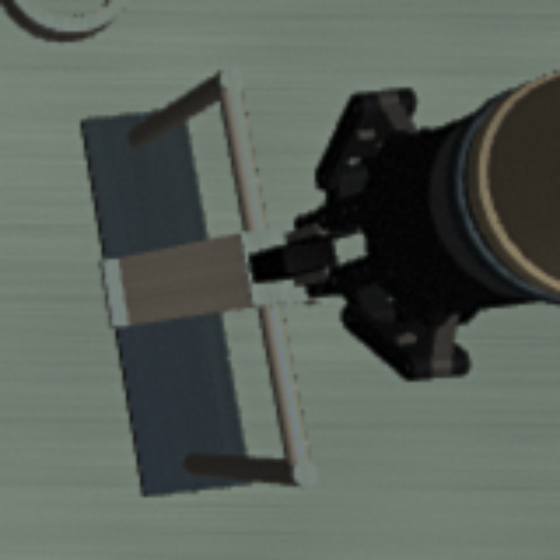

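The yoke is astride the bar, just above it. Seating it.

>>> {"fn": "move_arm", "kwargs": {"targets": [-1,0,0,0.15,0,-1,0,0,0.25,0,-1,0,0,0.35,0,-1,0,0,0.35,0,-1,0,0,0.35,0]}}

```text
clock: 9.15
eef_pos: [513.0, -306.7, 169.0]
tcp_rot: [3.141, 0.0, 1.693]
contact_force: [0.5, 0.6, -0.6]
opening: 0.162
```

>>> {"fn": "move_arm", "kwargs": {"targets": [-1,0,0,0.1,0,-1,0,0,0.15,0,-1,0,0,0.15,0]}}

```text
clock: 9.45
eef_pos: [513.2, -307.1, 168.8]
tcp_rot: [3.141, 0.001, 1.693]
contact_force: [-2.1, 0.7, 10.0]
opening: 0.165
```

Contact (+10 N). Releasing.

>>> {"fn": "move_arm", "kwargs": {"targets": [-0.4,0,0,0,0,0,0,0,0,0,0.5,0,0,0,0,1,0,0,0,0,1,0,0,0,0,1,0,0,0,0,1,0,0,0,0]}}

```text
clock: 10.15
eef_pos: [512.9, -306.7, 167.3]
tcp_rot: [-3.142, -0.0, 1.693]
contact_force: [0.1, -0.2, 0.1]
opening: 0.999
```

```bash
python3 -c "
from h import *
go(513,-307,320,97)
q=r.grab_frame('side');p=r.grab_frame('top')
cv2.imwrite('pics/b6.png',cv2.resize(q['img'][100:250,310:450],None,fx=4,fy=4))
for f in (p,q):print([(d['conf'],d['position']) for d in r.mark_of(f,'yoke_grip')][:2])
"
```

```text
clock 10.15 pos [ 512.88 -306.68  167.32] rot [-180.     -0.     96.98] F [ 0.06 -0.18  0.14] open 0.9992431492816161
shift cm [ -0.03   0.01 -15.27] turn -0.019098542894823822
[(0.9, [343.3, 124.0, 104.8]), (0.89, [510.4, -306.1, 190.7])]
[(0.97, [313.9, -167.9, 106.8]), (0.9, [341.6, 122.7, 106.9])]
```

View pics/b6.png

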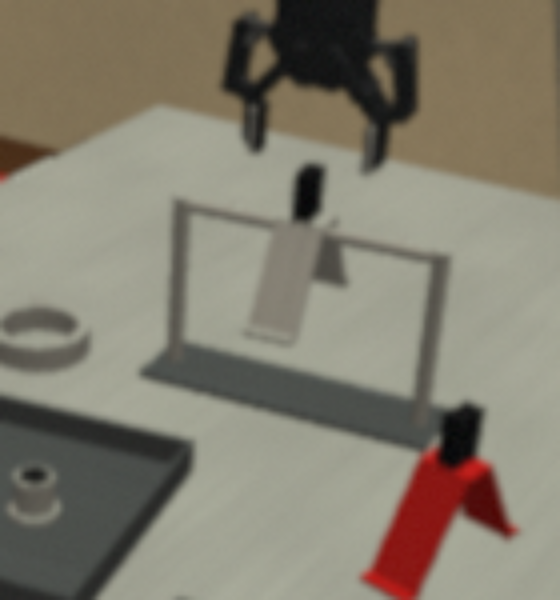

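Yoke hangs on the bar, released. Rising and going over to the tongs.

>>> {"fn": "move_arm", "kwargs": {"targets": [1,0,0,-4,0,1,0,0,-9,0,1,0,0,-14,0,1,0,0,-15,0]}}

```text
clock: 10.75
eef_pos: [515.2, -308.0, 324.0]
tcp_rot: [3.134, 0.006, 1.693]
contact_force: [0.5, 0.2, -0.5]
opening: 1.002
```

```bash
python3 -c "
from h import *
go(526,266,317,180)
q=r.grab_frame('side');p=r.grab_frame('top')
for f in (p,q):print([(d['conf'],d['position']) for d in r.mark_of(f,'yoke')][:3])
"
```

```text
clock 10.75 pos [ 515.17 -308.05  324.03] rot [179.57   0.33  96.98] F [ 0.47  0.17 -0.46] open 1.0018371312008743
shift cm [56.85  8.05  0.43] turn -83.02036339515104
[(0.86, [513.5, -307.6, 81.3]), (0.86, [316.6, -163.0, 3.2]), (0.75, [513.1, -306.3, 1.2])]
[(0.74, [310.6, -166.0, 0.7]), (0.72, [340.7, 126.2, 0.4]), (0.59, [572.9, -31.4, 1.9])]
```

>>> {"fn": "move_arm", "kwargs": {"targets": [1,56.9,8.1,0,-83,1,56.9,8.1,0,-83,1,56.9,8.1,0,-83,1,56.9,8.1,0,-83,1,56.9,8.1,0,-83,1,56.9,8.1,0,-83,1,56.9,8.1,0,-83,1,56.9,8.1,0,-83,1,56.9,8.1,0,-83,1,56.9,8.1,0,-83]}}

```text
clock: 11.95
eef_pos: [521.3, 194.9, 314.9]
tcp_rot: [-3.14, -0.003, -3.136]
contact_force: [0.8, -0.2, -0.3]
opening: 0.999
```

```bash
python3 -c "
from h import *
go(526,266,317,180)
print(r.sense()['qpos'])
q=r.grab_frame('side');
print([(d['conf'],d['position']) for d in r.mark_of(q,'yoke')][:4])
"
```

```text
clock 11.95 pos [521.27 194.89 314.9 ] rot [-179.92   -0.2  -179.68] F [ 0.81 -0.24 -0.34] open 0.9993830125471124
shift cm [-0.51  7.11 -0.22] turn 0.3187461784109473
[ 0.36  0.16  1.65 -0.    1.34 -1.22]
[(0.84, [509.9, -304.3, 81.0]), (0.83, [310.6, -164.9, 0.9]), (0.77, [341.7, 129.4, 1.8])]
```

>>> {"fn": "move_arm", "kwargs": {"targets": [1,-0.5,7,0,0,1,-0.5,7,4,0,1,-0.5,7,8,0,1,-0.5,7,12,0,1,-0.5,7,16,0,1,-0.5,7,18,0,1,-0.5,7,18,0,1,-0.5,7,18,0]}}

```text
clock: 12.85
eef_pos: [527.1, 262.6, 136.5]
tcp_rot: [-3.14, -0.002, 3.141]
contact_force: [0.8, -1.0, 0.7]
opening: 1.002
```

```bash
python3 -c "
from h import *
go(526,266,50,180)
q=r.grab_frame('side');p=r.grab_frame('top')
cv2.imwrite('pics/c1.png',cv2.resize(q['img'][150:350,180:350],None,fx=3,fy=3))
cv2.imwrite('pics/c2.png',cv2.resize(p['img'][120:300,120:300],None,fx=3,fy=3))
for n in('tongs_grip','tongs_tip','tongs'):
  for f in(p,q):print(n,[(d['conf'],d['position']) for d in r.mark_of(f,n)])
"
```

```text
clock 12.85 pos [527.06 262.56 136.49] rot [-179.93   -0.12  179.95] F [ 0.77 -1.01  0.7 ] open 1.0022499561681486
shift cm [0.09 0.35 8.65] turn -0.04785048791214308
tongs_grip [(0.89, [527.3, 268.9, 68.5]), (0.62, [507.3, -305.3, 188.5])]
tongs_grip [(0.89, [529.2, 267.8, 71.9])]
tongs_tip [(0.93, [620.9, 266.5, 15.3]), (0.67, [510.2, -306.2, 188.1])]
tongs_tip [(0.75, [616.9, 270.0, 18.0]), (0.37, [687.0, 49.0, 7.6])]
tongs [(0.94, [434.1, 272.3, 76.7])]
tongs [(0.64, [432.3, 265.5, 71.9])]
```

View pics/c1.png

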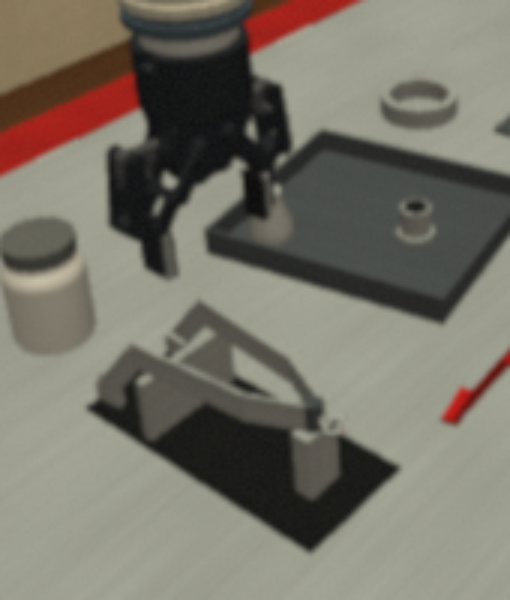

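View pics/c2.png

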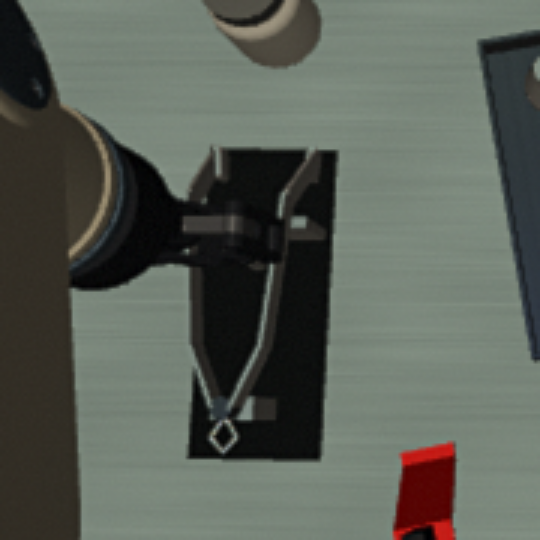

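>>> {"fn": "move_arm", "kwargs": {"targets": [1,0,0.4,2,0,1,0,0.4,4,0,1,0,0.4,6,0,1,0,0.4,7.5,0,1,0,0.4,8.5,0,1,0,0.4,8.7,0,1,0,0.4,8.7,0]}}

```text
clock: 13.95
eef_pos: [527.9, 267.3, 50.5]
tcp_rot: [3.142, 0.0, 3.141]
contact_force: [0.1, 0.6, -0.5]
opening: 1.002
```

```bash
python3 -c "
from h import *
go(526.5,267,49,180)
q=r.grab_frame('side')
cv2.imwrite('pics/c3.png',cv2.resize(q['img'][180:350,180:340],None,fx=3.5,fy=3.5))
"
```

```text
clock 13.95 pos [527.85 267.28  50.49] rot [180.     0.   179.98] F [ 0.05  0.59 -0.51] open 1.0017467916421827
shift cm [ 0.14 -0.03  0.15] turn -0.023229948712355508
```

View pics/c3.png

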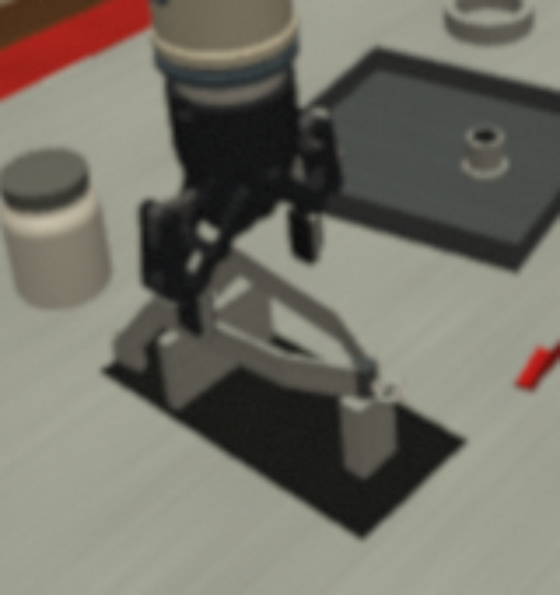

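Fingers stand outside both arms. Squeezing to about 55 mm.

>>> {"fn": "move_arm", "kwargs": {"targets": [0.6,0,0,0,0,0.45,0,0,0,0,0.35,0,0,0,0,0.3,0,0,0,0,0.3,0,0,0,0,0.3,0,0,0,0,0.3,0,0,0,0], "squeeze": 60}}

```text
clock: 14.7
eef_pos: [528.9, 268.0, 51.9]
tcp_rot: [3.14, 0.003, 3.141]
contact_force: [-1.3, 0.4, 8.6]
opening: 0.653
```

```bash
python3 -c "
from h import *
go(526.5,267,49,180)
q=r.grab_frame('side')
cv2.imwrite('pics/c4.png',cv2.resize(q['img'][180:350,180:340],None,fx=3.5,fy=3.5))
"
```

```text
clock 14.7 pos [528.92 267.95  51.91] rot [179.92   0.15 179.98] F [-1.28  0.39  8.6 ] open 0.6532133793582676
shift cm [ 0.24 -0.1   0.29] turn -0.017900724104805477
```

View pics/c4.png

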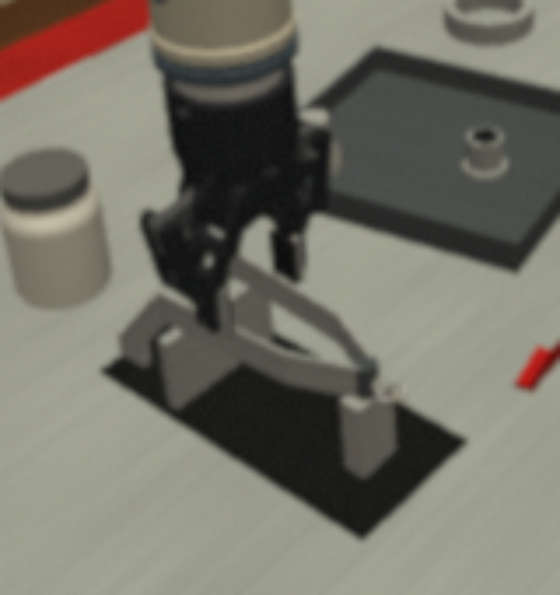

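>>> {"fn": "move_arm", "kwargs": {"targets": [0.3,0,0,-0.5,0,0.3,0,0,-1,0,0.3,0,0,-2,0,0.3,0,0,-3,0,0.3,0,0,-4,0,0.3,0,0,-4,0,0.3,0,0,-4,0]}}

```text
clock: 15.45
eef_pos: [527.9, 267.3, 90.8]
tcp_rot: [3.141, 0.001, 3.141]
contact_force: [0.1, -0.3, -1.0]
opening: 0.65
```

```bash
python3 -c "
from h import *
go(526.5,267,140,180)
q=r.grab_frame('side')
cv2.imwrite('pics/c5.png',cv2.resize(q['img'][180:350,180:340],None,fx=3.5,fy=3.5))
for n in('tongs_grip','tongs_tip','tongs'):
  for f in(q,):print(n,[(d['conf'],d['position']) for d in r.mark_of(f,n)])
"
```

```text
clock 15.45 pos [527.86 267.29  90.8 ] rot [179.98   0.04 179.98] F [ 0.06 -0.31 -0.95] open 0.6495530450404232
shift cm [ 0.13 -0.03 -4.92] turn -0.019562532484314943
tongs_grip [(0.83, [527.8, 267.3, 111.3]), (0.49, [510.6, -307.7, 186.0]), (0.18, [636.8, 266.5, 77.2])]
tongs_tip [(0.78, [631.9, 267.9, 78.9]), (0.7, [514.1, -304.4, 185.0])]
tongs [(0.76, [440.4, 264.4, 85.0])]
```

View pics/c5.png

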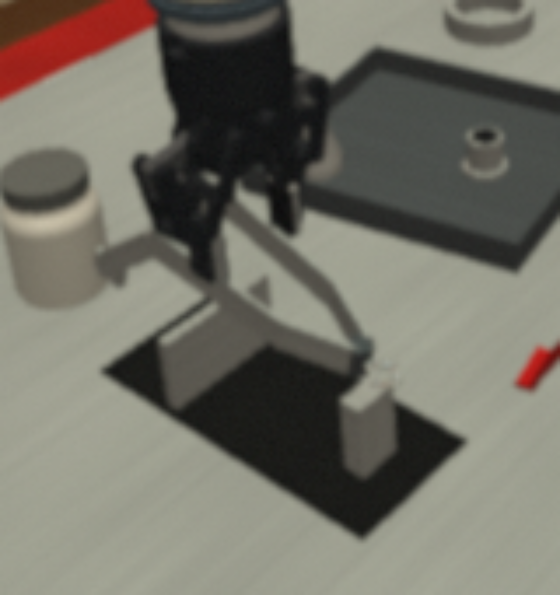

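The side view shows the tongs nose-up by about 16° (pivot low, around crop (365,350)). Because the arms diverge, the pads touch only at their front edges, ahead of the centre of mass. I'll set the tongs back on the rest and regrip about 11 mm farther back.

>>> {"fn": "move_arm", "kwargs": {"targets": [0.3,0,0,1,0,0.3,0,0,2,0,0.3,0,0,2.8,0,0.3,0,0,3.4,0,0.3,0,0,3.9,0,0.3,0,0,3.9,0,0.5,0,0,3.9,0,0.8,0,0,3.9,0,1,0,0,3.9,0,1,0,0,3.9,0]}}

```text
clock: 16.65
eef_pos: [527.8, 267.3, 51.6]
tcp_rot: [3.141, 0.0, 3.141]
contact_force: [0.5, 0.5, -0.0]
opening: 1.0
```

```bash
python3 -c "
from h import *
go(515,267,49,180)
q=r.grab_frame('side');p=r.grab_frame('top')
cv2.imwrite('pics/c6.png',cv2.resize(q['img'][180:350,180:340],None,fx=3.5,fy=3.5))
cv2.imwrite('pics/c7.png',cv2.resize(p['img'][130:290,150:270],None,fx=3.5,fy=3.5))
for n in('tongs_grip','tongs_tip','tongs'):
  for f in(p,q,):print(n,[(d['conf'],d['position']) for d in r.mark_of(f,n)])
"
```

```text
clock 16.65 pos [527.83 267.28  51.57] rot [179.99   0.02 179.98] F [ 0.55  0.48 -0.03] open 0.9996592188026198
shift cm [ 1.28 -0.03  0.26] turn -0.01965445439950031
tongs_grip [(0.9, [529.1, 268.2, 74.4])]
tongs_grip [(0.63, [527.3, 266.4, 71.2])]
tongs_tip [(0.75, [618.6, 265.9, 14.0])]
tongs_tip [(0.96, [620.9, 268.5, 18.6])]
tongs [(0.87, [434.0, 266.3, 76.0])]
tongs [(0.79, [435.1, 265.2, 72.6])]
```

View pics/c6.png

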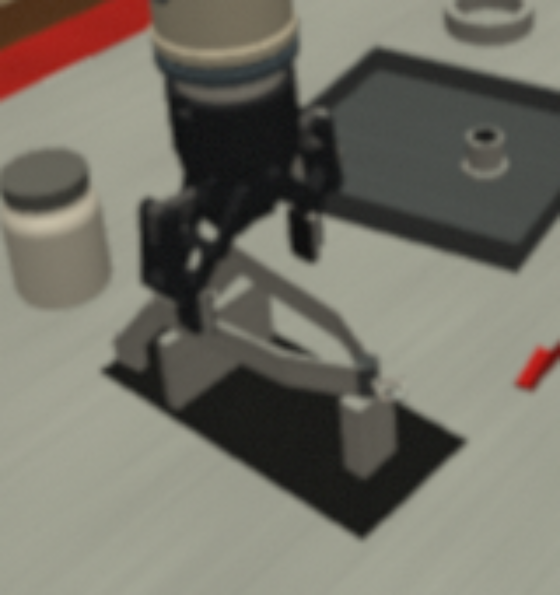

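View pics/c7.png

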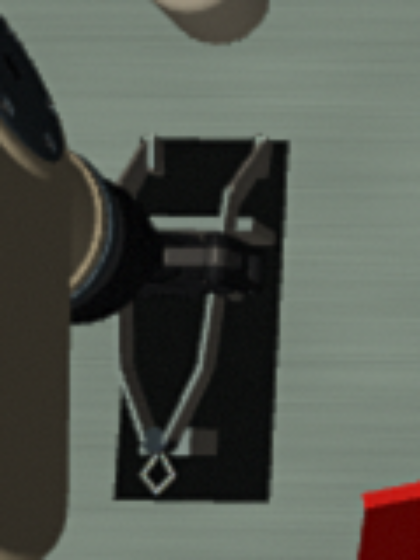

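>>> {"fn": "move_arm", "kwargs": {"targets": [1,0.6,0,0.2,0,1,1.1,0,0.2,0,0.8,1.1,0,0.2,0,0.5,1.1,0,0.2,0,0.4,1.1,0,0.2,0,0.3,1.1,0,0.2,0,0.28,1.1,0,0.2,0,0.28,1.1,0,0.2,0,0.28,1.1,0,0.2,0,0.28,1.1,0,0.2,0]}}

```text
clock: 18.05
eef_pos: [517.4, 267.5, 50.3]
tcp_rot: [3.141, 0.001, 3.141]
contact_force: [-1.9, -0.9, 8.7]
opening: 0.644
```

>>> {"fn": "move_arm", "kwargs": {"targets": [0.28,0,0,-0.3,0,0.28,0,0,-0.6,0,0.28,0,0,-1,0,0.28,0,0,-1.5,0,0.28,0,0,-2,0,0.28,0,0,-2.5,0,0.28,0,0,-2.5,0]}}

```text
clock: 18.75
eef_pos: [517.2, 267.5, 75.3]
tcp_rot: [3.141, 0.001, 3.141]
contact_force: [-0.5, -0.3, -2.1]
opening: 0.638
```

```bash
python3 -c "
from h import *
go(515,267,49,180)
q=r.grab_frame('side')
cv2.imwrite('pics/c8.png',cv2.resize(q['img'][180:350,180:340],None,fx=3.5,fy=3.5))
for n in('tongs_grip','tongs_tip','tongs'):
  for f in(q,):print(n,[(d['conf'],d['position']) for d in r.mark_of(f,n)])
"
```

```text
clock 18.75 pos [517.23 267.51  75.3 ] rot [179.96   0.07 179.98] F [-0.45 -0.32 -2.08] open 0.63780953356582
shift cm [ 0.23 -0.05  2.63] turn -0.01924636813234315
tongs_grip [(0.68, [511.3, -301.1, 153.2]), (0.57, [527.5, 266.9, 94.2])]
tongs_tip [(0.88, [618.8, 266.9, 40.7])]
tongs [(0.83, [435.4, 263.4, 92.5])]
```

View pics/c8.png

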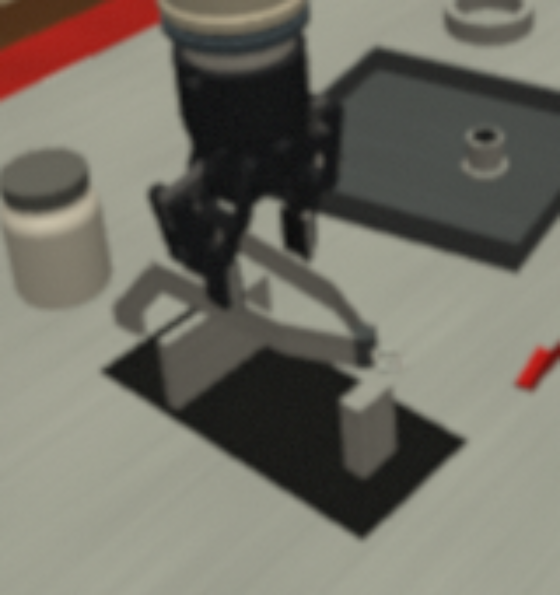

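Level now (pivot 92, grip 94, tip about 41 mm). Lifting higher, then across.

>>> {"fn": "move_arm", "kwargs": {"targets": [0.28,0,0,-1,0,0.28,0,0,-2.2,0,0.28,0,0,-3.5,0,0.28,0,0,-5,0,0.28,0,0,-6.5,0,0.28,0,0,-8,0,0.28,0,0,-9.5,0,0.28,0,0,-10.8,0,0.28,0,0,-11.5,0,0.28,0,0,-11.5,0]}}

```text
clock: 19.95
eef_pos: [517.2, 267.5, 190.6]
tcp_rot: [3.141, 0.002, 3.141]
contact_force: [-1.1, -0.4, -1.6]
opening: 0.642
```

>>> {"fn": "move_arm", "kwargs": {"targets": [0.28,0.2,-1,0,0,0.28,0.6,-3,0,0,0.28,1,-5,0,0,0.28,1.4,-7,0,0,0.28,1.8,-9,0,0,0.28,2.2,-11,0,0,0.28,2.6,-13,0,0,0.28,3,-14.5,0,0,0.28,3.2,-15.2,0,0,0.28,3.2,-15.2,0,0]}}

```text
clock: 20.95
eef_pos: [484.2, 114.1, 189.3]
tcp_rot: [-3.142, -0.0, 3.14]
contact_force: [-0.2, 0.5, -1.5]
opening: 0.642
```

```bash
python3 -c "
from h import *
go(468.5,-32,190,180)
q=r.grab_frame('side');p=r.grab_frame('top')
cv2.imwrite('pics/d1.png',cv2.resize(q['img'][100:320,180:400],None,fx=2.7,fy=2.7))
cv2.imwrite('pics/d2.png',cv2.resize(p['img'][80:280,200:420],None,fx=2.7,fy=2.7))
for n in('tongs_grip','tongs_tip','tongs','ferrule'):
  for f in(p,q,):print(n,[(d['conf'],d['position']) for d in r.mark_of(f,n)])
"
```

```text
clock 20.95 pos [484.17 114.08 189.34] rot [-180.     -0.02  179.89] F [-0.16  0.51 -1.52] open 0.6423247204571003
shift cm [  1.54 -14.61  -0.06] turn -0.11361033662987552
tongs_grip []
tongs_grip [(0.96, [495.2, 113.0, 213.0])]
tongs_tip [(0.74, [588.5, 111.1, 154.7])]
tongs_tip [(0.97, [587.5, 115.7, 152.4]), (0.62, [512.1, -300.8, 150.5]), (0.58, [572.3, -29.9, 2.6]), (0.58, [512.5, -307.4, 78.5])]
tongs [(0.63, [687.4, 51.7, 5.9])]
tongs [(0.9, [402.6, 109.7, 210.0]), (0.34, [532.9, 266.4, -1.2])]
ferrule [(0.71, [571.2, -32.9, 8.3]), (0.38, [511.0, -305.0, -0.6])]
ferrule [(0.6, [573.5, -30.3, 3.4])]
```

View pics/d1.png

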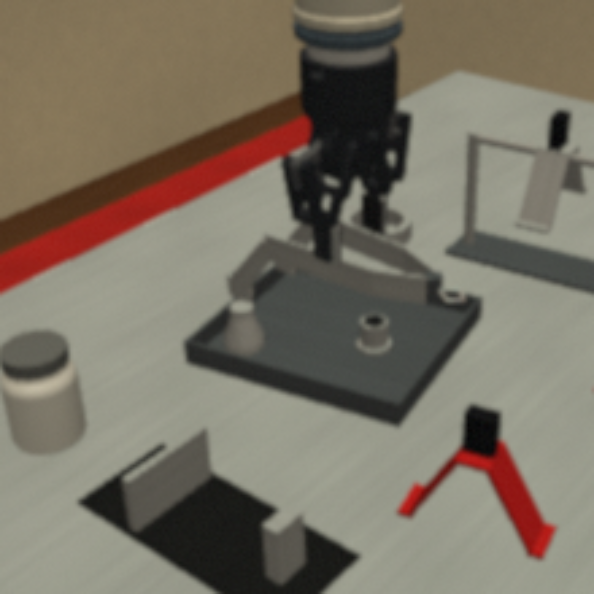

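View pics/d2.png

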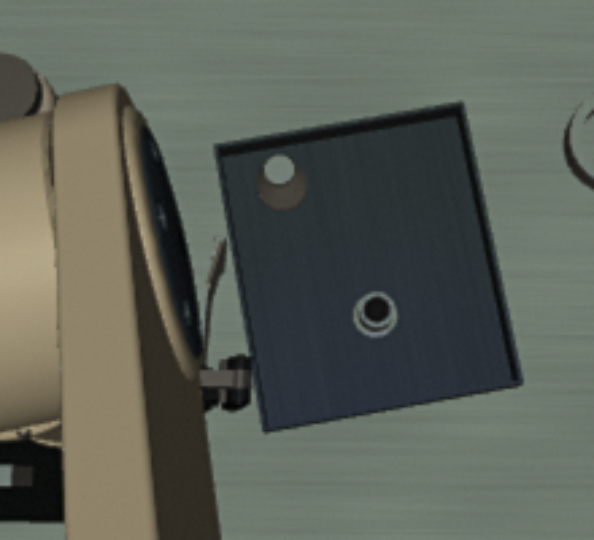

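```bash
python3 -c "
from h import *
q=r.grab_frame('side');p=r.grab_frame('top')
def f(fr,u,v,z,x0,y0): return at_z(fr,x0+u/2.7,y0+v/2.7,z)
print(f(p,375,315,8,200,80),f(p,377,309.5,36,200,80))
print(f(q,374,342,9,180,100),f(q,374,321,36,180,100))
cv2.imwrite('pics/d3.png',np.hstack([cv2.resize(p['img'][175:215,320:360],None,fx=10,fy=10),cv2.resize(q['img'][205:245,300:340],None,fx=10,fy=10)]))
print(proj(p,[572.5,-32,36]),proj(q,[572.5,-32,36]))
"
```

```text
[573.43 -34.6    8.  ] [573.21 -34.9   36.  ]
[571.38 -33.9    9.  ] [571.26 -33.83  36.  ]
[338.33 194.93] [317.79 219.02]
```

View pics/d3.png

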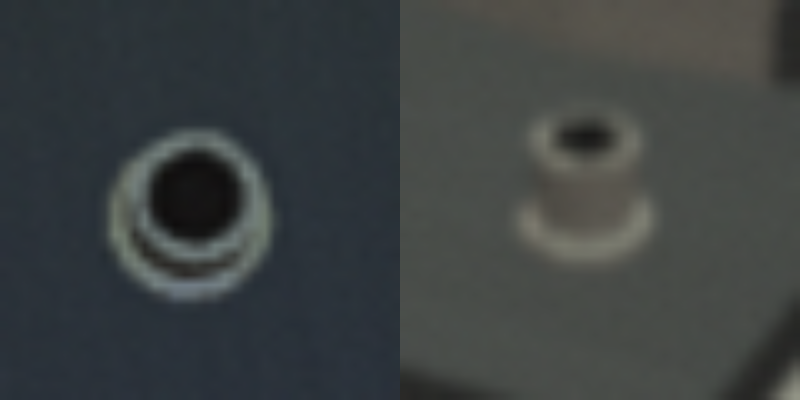

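>>> {"fn": "move_arm", "kwargs": {"targets": [0.28,0.2,-1,0,0,0.28,0.5,-3,0,0,0.28,0.7,-5,0,0,0.28,0.9,-7,0,0,0.28,1.1,-9,0,0,0.28,1.3,-11,0,0,0.28,1.4,-13,0,0,0.28,1.5,-14.2,0,0,0.28,1.5,-14.7,0,0,0.28,1.5,-14.7,0,0]}}

```text
clock: 22.55
eef_pos: [469.6, -32.2, 189.4]
tcp_rot: [3.141, 0.0, 3.14]
contact_force: [-0.7, 0.1, -1.7]
opening: 0.642
```

```bash
python3 -c "
from h import *
q=r.grab_frame('side');p=r.grab_frame('top')
go(469.3,-32.5,100,180)
cv2.imwrite('pics/d4.png',cv2.resize(q['img'][130:270,240:420],None,fx=4,fy=4))
cv2.imwrite('pics/d5.png',cv2.resize(p['img'][80:280,200:420],None,fx=2.7,fy=2.7))
for n in('tongs_grip','tongs_tip','tongs','ferrule'):
  for f in(p,q,):print(n,[(d['conf'],d['position']) for d in r.mark_of(f,n)])
print(tri([(p,338.95,194.2),(q,318.15,218.25)]))
"
```

```text
clock 22.65 pos [469.6  -31.4  189.36] rot [179.98  -0.   179.97] F [-0.32  1.01 -2.11] open 0.6460058199709223
shift cm [ 0.03 -0.11  8.94] turn -0.02726870132039494
tongs_grip [(0.28, [735.2, 267.6, -1.3])]
tongs_grip [(0.91, [478.9, -31.2, 212.6])]
tongs_tip []
tongs_tip [(0.93, [574.4, -32.3, 159.0])]
tongs [(0.65, [389.1, -29.3, 211.5])]
tongs [(0.9, [386.2, -35.2, 208.7])]
ferrule []
ferrule [(0.57, [573.6, -30.2, 2.3]), (0.19, [385.8, -37.7, 205.7])]
(array([573.3 , -33.66,  37.6 ]), [array([0.2, 0.3]), array([-0.2, -0. ])])
```

View pics/d4.png

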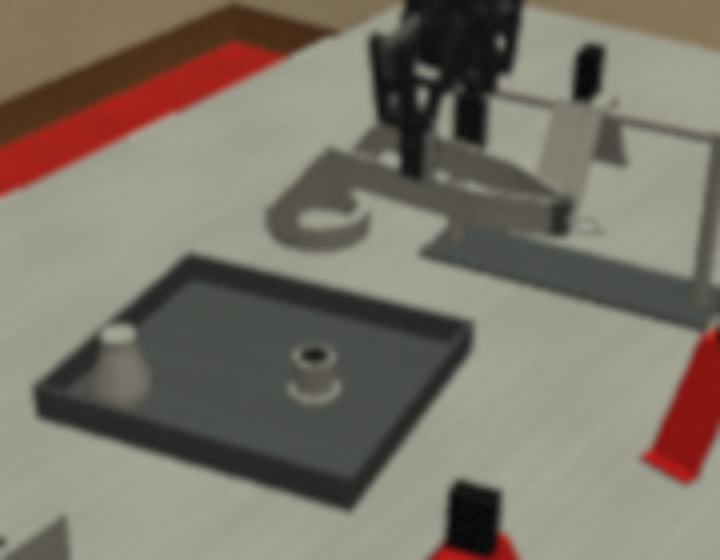

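View pics/d5.png

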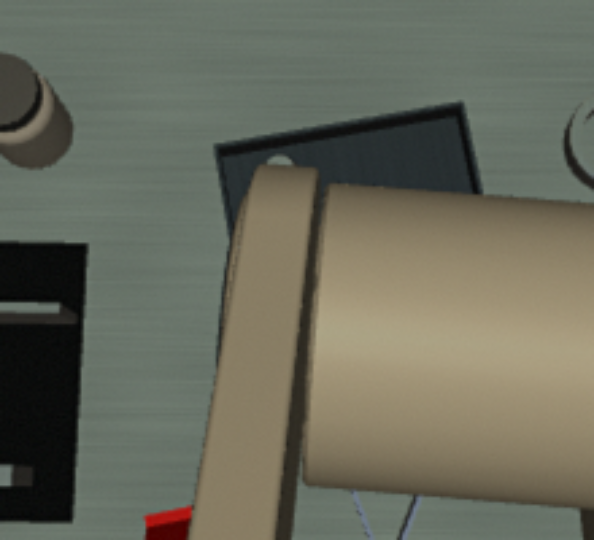

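>>> {"fn": "move_arm", "kwargs": {"targets": [0.28,0,-0.1,1,0,0.28,0,-0.1,2.5,0,0.28,0,-0.1,4,0,0.28,0,-0.1,5.5,0,0.28,0,-0.1,7,0,0.28,0,-0.1,8.3,0,0.28,0,-0.1,9.2,0,0.28,0,-0.1,9.4,0,0.28,0,-0.1,9.4,0]}}

```text
clock: 23.95
eef_pos: [469.4, -32.8, 95.1]
tcp_rot: [3.142, -0.001, 3.141]
contact_force: [0.9, -0.5, -1.2]
opening: 0.64
```

```bash
python3 -c "
from h import *
q=r.grab_frame('side')
go(469.3,-32.5,58,180)
cv2.imwrite('pics/d6.png',cv2.resize(q['img'][160:260,260:400],None,fx=5,fy=5))
for n in('tongs_grip','tongs_tip','tongs','ferrule'):
  for f in(q,):print(n,[(d['conf'],d['position']) for d in r.mark_of(f,n)])
"
```

```text
clock 24.0 pos [469.78 -32.8   95.55] rot [-180.      0.01  179.98] F [ 0.07  0.51 -1.23] open 0.6439572322576935
shift cm [0.05 0.03 3.75] turn -0.019835757454615077
tongs_grip [(0.62, [480.4, -30.9, 114.3])]
tongs_tip [(0.88, [575.3, -32.4, 63.1])]
tongs [(0.96, [385.1, -32.8, 114.3])]
ferrule [(0.52, [573.0, -29.4, 2.2]), (0.42, [532.0, 268.8, -0.0])]
```

View pics/d6.png

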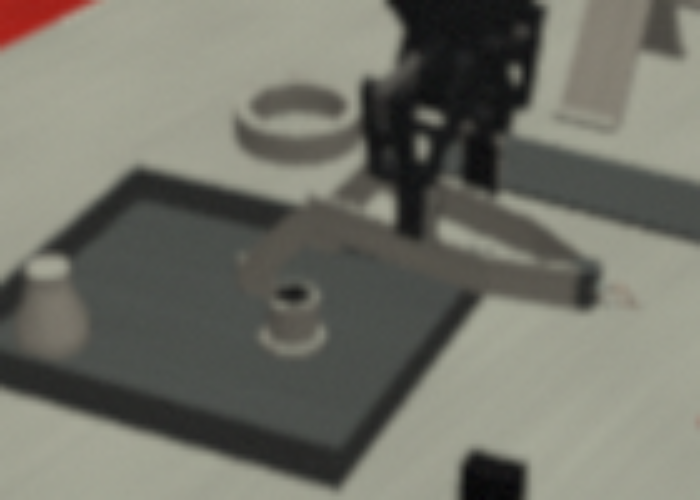

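```bash
python3 -c "
from h import *
q=r.grab_frame('side');im=cv2.resize(q['img'][160:260,260:400],None,fx=5,fy=5)
def d(c,hy,z0,z1,col,cx=12):
    x,y=c
    P=[[x-cx,hy,z0],[x+cx,hy,z0],[x+cx,hy,z1],[x-cx,hy,z1]]
    P=np.array([(proj(q,a)-[260,160]+.5)*5 for a in P]).astype(int);cv2.polylines(im,[P],True,col,1)
s=r.sense()['eef_pos'];X=s[0]+104;Z=s[2]-33.5
gap=52
d((X,0),s[1]+gap/2+7,Z-10,Z+10,(0,255,0))
d((X,0),s[1]-gap/2,Z-10,Z+10,(0,255,255))
for z,R in((4,19),(10,19),(36,15)):
    P=np.array([(proj(q,[573.3+R*np.cos(t),-33.3+R*np.sin(t),z])-[260,160]+.5)*5 for t in np.linspace(0,6.28,40)]).astype(int);cv2.polylines(im,[P],True,(0,0,255),1)
cv2.imwrite('pics/d7.png',im);print(X,Z)"
```

```text
573.9559130291236 62.36733218781461
```

View pics/d7.png

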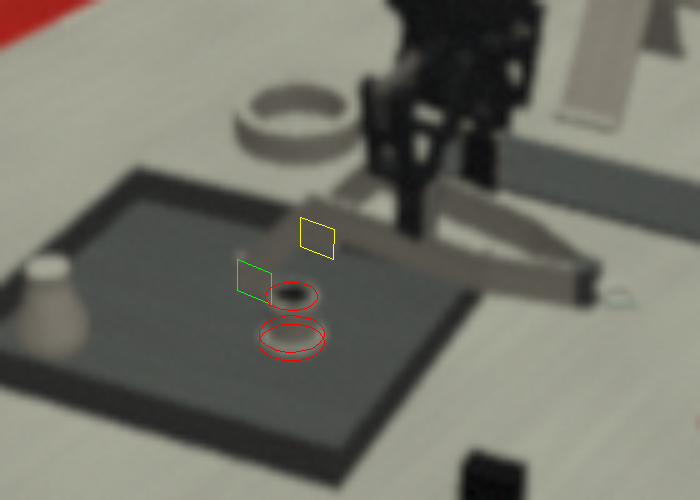

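The overlay agrees with the picture: the near pad (green) sits on the real one and the ferrule circles fit. Descending the rest of the way.

>>> {"fn": "move_arm", "kwargs": {"targets": [0.28,0,0,0.6,0,0.28,0,0,1.4,0,0.28,0,0,2.2,0,0.28,0,0,3,0,0.28,0,0,3.6,0,0.28,0,0,3.8,0,0.28,0,0,3.8,0,0.28,0,0,3.8,0]}}

```text
clock: 25.05
eef_pos: [469.7, -32.8, 57.5]
tcp_rot: [-3.142, 0.0, 3.141]
contact_force: [0.7, 0.1, -1.5]
opening: 0.643
```

```bash
python3 -c "
from h import *
q=r.grab_frame('side')
go(469.3,-32.5,58,180)
cv2.imwrite('pics/d8.png',cv2.resize(q['img'][170:260,270:400],None,fx=6,fy=6))
for n in('tongs_grip','tongs_tip','tongs','ferrule'):
  for f in(q,):print(n,[(d['conf'],d['position']) for d in r.mark_of(f,n)])
"
```

```text
clock 25.1 pos [469.83 -32.76  57.62] rot [-180.      0.02  179.98] F [ 1.32  0.25 -0.58] open 0.6383446749480556
shift cm [ 0.05  0.03 -0.04] turn -0.01699275927589383
tongs_grip [(0.83, [484.3, -31.1, 79.6])]
tongs_tip [(0.96, [572.8, -31.9, 24.5])]
tongs [(0.71, [386.1, -35.0, 77.5]), (0.18, [616.3, -21.9, 4.7])]
ferrule [(0.58, [574.6, -30.6, 1.7])]
```

View pics/d8.png

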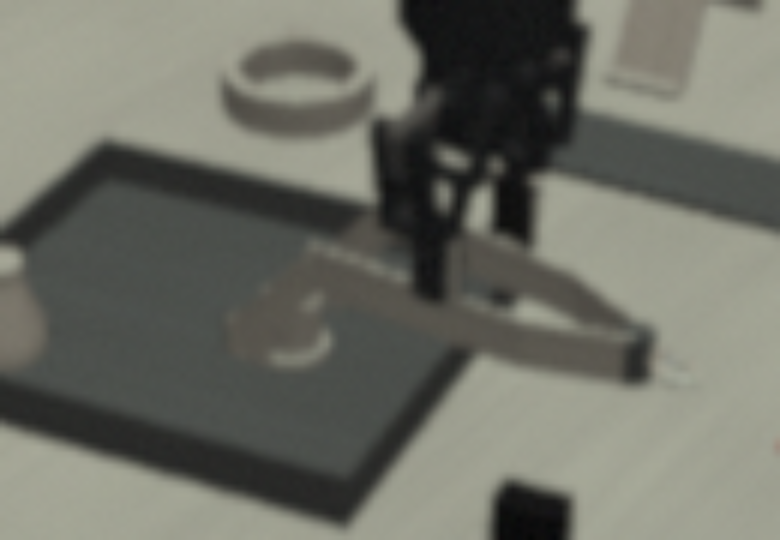

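>>> {"fn": "move_arm", "kwargs": {"targets": [0.2,0,0,0,0,0.14,0,0,-0.05,0,0.08,0,0,-0.1,0,0.02,0,0,-0.15,0,-0.1,0,0,-0.15,0,-0.3,0,0,-0.15,0,-1,0,0,-0.15,0,-1,0,0,-0.15,0,-1,0,0,-0.15,0,-1,0,0,-0.15,0], "squeeze": 60}}

```text
clock: 26.3
eef_pos: [469.4, -32.7, 58.9]
tcp_rot: [3.142, -0.0, 3.141]
contact_force: [-2.4, -1.1, 0.4]
opening: 0.455
```

```bash
python3 -c "
from h import *
q=r.grab_frame('side')
go(469.3,-32.5,58,180)
cv2.imwrite('pics/d9.png',cv2.resize(q['img'][170:260,270:400],None,fx=6,fy=6))
for n in('tongs_grip','tongs_tip','tongs','ferrule'):
  for f in(q,):print(n,[(d['conf'],d['position']) for d in r.mark_of(f,n)])
"
```

```text
clock 26.35 pos [469.38 -32.75  58.84] rot [180.    -0.02 179.98] F [-2.62 -0.87  1.03] open 0.4557982889271234
shift cm [0.01 0.02 0.08] turn -0.019997690571869953
tongs_grip [(0.64, [476.6, -32.2, 77.3])]
tongs_tip [(0.88, [570.4, -33.7, 19.6]), (0.71, [737.6, 271.7, -1.9])]
tongs [(0.58, [383.8, -37.8, 75.6])]
ferrule [(0.43, [575.0, -28.0, 1.9])]
```

View pics/d9.png

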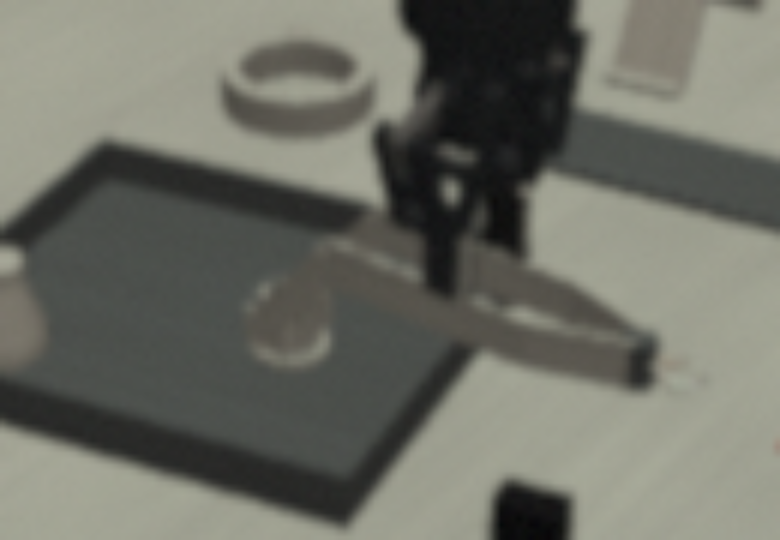

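>>> {"fn": "move_arm", "kwargs": {"targets": [-1,0,0,0,0,-1,0,0,0,0,-1,0,0,0,0], "squeeze": 35}}

```text
clock: 26.85
eef_pos: [469.6, -32.7, 58.9]
tcp_rot: [3.142, 0.0, 3.141]
contact_force: [-1.8, -1.0, 1.2]
opening: 0.452
```

>>> {"fn": "move_arm", "kwargs": {"targets": [-1,0,0,0,0,-1,0,0,0,0,-1,0,0,0,0], "squeeze": 80}}

```text
clock: 27.15
eef_pos: [469.6, -32.8, 58.9]
tcp_rot: [3.142, 0.0, 3.141]
contact_force: [-1.4, -0.6, 0.3]
opening: 0.435
```

Firm on the ferrule. Setting 60 N and lifting slowly.

>>> {"fn": "move_arm", "kwargs": {"targets": [-1,0,0,0,0,-1,0,0,-0.3,0,-1,0,0,-0.8,0,-1,0,0,-1.5,0,-1,0,0,-2.3,0,-1,0,0,-3.1,0,-1,0,0,-4,0,-1,0,0,-4.5,0,-1,0,0,-4.5,0,-1,0,0,-4.5,0], "squeeze": 60}}

```text
clock: 28.15
eef_pos: [469.6, -32.8, 103.9]
tcp_rot: [3.142, 0.0, 3.141]
contact_force: [0.3, -0.1, -2.6]
opening: 0.432
```

```bash
python3 -c "
from h import *
q=r.grab_frame('side')
go(469.3,-32.5,58,180)
cv2.imwrite('pics/e1.png',cv2.resize(q['img'][150:260,260:400],None,fx=5.5,fy=5.5))
for n in('tongs_grip','tongs_tip','tongs','ferrule'):
  for f in(q,):print(n,[(d['conf'],d['position']) for d in r.mark_of(f,n)])
"
```

```text
clock 28.2 pos [469.36 -32.73 103.7 ] rot [180.    -0.02 179.98] F [-0.31  0.41 -2.26] open 0.4320324692549844
shift cm [0.   0.02 4.57] turn -0.016396945744816094
tongs_grip [(0.97, [479.6, -36.7, 122.8])]
tongs_tip [(0.83, [569.0, -32.4, 67.2]), (0.26, [513.3, -307.9, 81.9]), (0.21, [384.8, -35.4, 121.6])]
tongs [(0.83, [385.6, -38.0, 118.8])]
ferrule [(0.52, [573.1, -32.6, 45.5])]
```

View pics/e1.png

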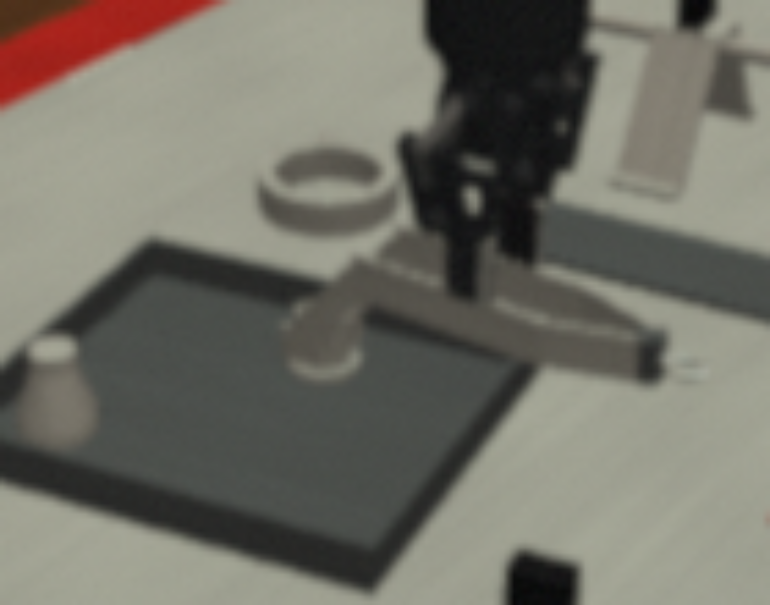

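Ferrule is up off the tray, level in the tongs. Raising further.

>>> {"fn": "move_arm", "kwargs": {"targets": [-1,0,0,-0.8,0,-1,0,0,-2,0,-1,0,0,-3.5,0,-1,0,0,-5,0,-1,0,0,-6.5,0,-1,0,0,-8,0,-1,0,0,-9.5,0,-1,0,0,-10.8,0,-1,0,0,-11.5,0,-1,0,0,-11.5,0]}}

```text
clock: 29.4
eef_pos: [470.3, -32.8, 220.1]
tcp_rot: [-3.141, 0.002, 3.141]
contact_force: [0.5, -0.1, -1.9]
opening: 0.427
```

```bash
python3 -c "
from h import *
q=r.grab_frame('side');p=r.grab_frame('top')
go(469.3,-32.5,58,180)
cv2.imwrite('pics/e2.png',cv2.resize(q['img'][80:260,240:440],None,fx=3.5,fy=3.3))
cv2.imwrite('pics/e3.png',p['img'])
for n in('tongs_grip','tongs_tip','tongs','ferrule','yoke','yoke_grip'):
  for f in(p,q):print(n,[(d['conf'],d['position']) for d in r.mark_of(f,n)])
"
```

```text
clock 29.5 pos [469.34 -32.76 218.66] rot [180.    -0.02 179.98] F [-0.22 -0.89 -2.52] open 0.4334504479346942
shift cm [-0.    0.03 16.07] turn -0.020343108421769784
tongs_grip []
tongs_grip [(0.56, [478.7, -33.7, 237.0])]
tongs_tip []
tongs_tip [(0.92, [568.9, -32.3, 180.8])]
tongs [(0.72, [382.8, -33.1, 241.5])]
tongs [(0.56, [384.8, -33.8, 238.1])]
ferrule []
ferrule [(0.54, [575.5, -32.3, 161.9])]
yoke [(0.87, [343.4, 123.8, 3.7]), (0.79, [319.0, -163.9, -0.4])]
yoke [(0.74, [310.1, -165.0, -0.0]), (0.72, [510.7, -306.6, 84.5]), (0.62, [340.5, 129.1, 0.1])]
yoke_grip [(0.86, [338.9, 123.7, 104.6]), (0.65, [314.9, -168.4, 104.7])]
yoke_grip [(0.91, [315.6, -167.1, 107.0]), (0.86, [345.4, 124.6, 105.8]), (0.77, [513.9, -303.7, 188.1])]
```

View pics/e2.png

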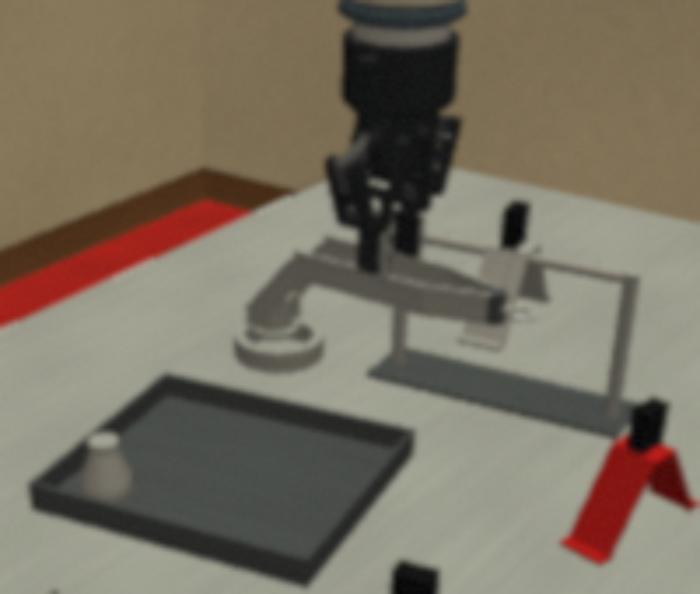

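View pics/e3.png

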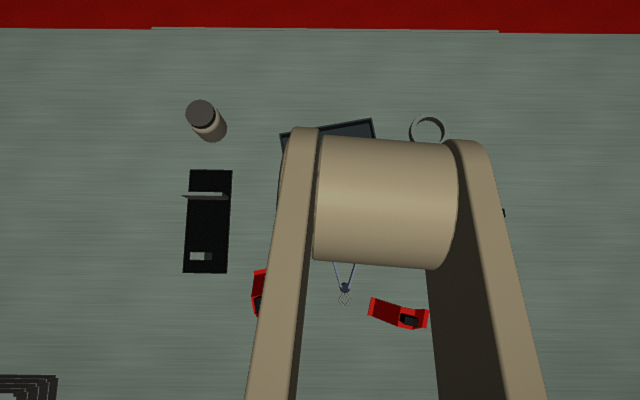

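>>> {"fn": "move_arm", "kwargs": {"targets": [-1,0,0,0,0,-1,0,0,0,0,-1,0,0,0,0,-1,0,0,0,0,-1,0,0,0,0,-1,0,0,0,0,-1,0,0,0,0,-1,0,0,0,0]}}

```text
clock: 30.9
eef_pos: [469.6, -32.8, 218.9]
tcp_rot: [-3.142, 0.0, 3.141]
contact_force: [0.0, 0.4, -2.9]
opening: 0.435
```

```bash
python3 -c "
from h import *
q=r.grab_frame('side')
go(469.3,-32.5,58,180)
cv2.imwrite('pics/e4.png',cv2.resize(q['img'][140:205,295:400],None,fx=7.5,fy=7.5))
for n in('tongs_tip','ferrule','reducer','jar','collar'):
  print(n,[(d['conf'],d['position']) for d in r.mark_of(q,n)])
"
```

```text
clock 30.95 pos [469.6  -32.77 218.9 ] rot [-180.      0.    179.98] F [ 0.21 -0.49 -1.77] open 0.4318043974840357
shift cm [ 0.03  0.03 16.09] turn -0.021545887174454492
tongs_tip [(0.9, [569.0, -30.6, 179.4])]
ferrule [(0.59, [572.6, -27.3, 158.4])]
reducer [(0.69, [680.9, 49.7, 3.1]), (0.55, [727.2, -247.6, -0.5]), (0.45, [512.1, -301.7, 153.1])]
jar [(0.73, [737.8, 270.9, 0.1])]
collar [(0.81, [727.9, -244.5, -2.4])]
```

View pics/e4.png

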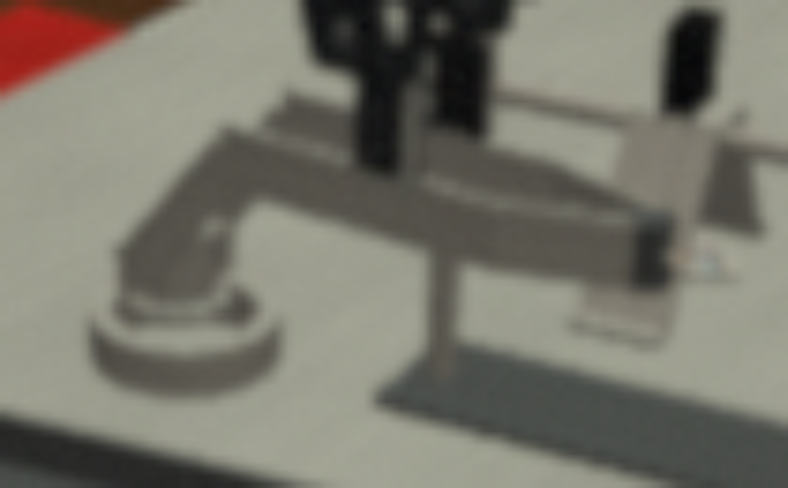

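The ferrule sits between the tips with its flange just below the pads, crop (180,305). It is still, the opening is steady, and the yoke hangs on the bar. Handing in.

```bash
python3 -c "
from rig import r
print(r.sign_off())"
```

```text
the job is handed in; nothing more can be done
None
```

I did both parts of the task and handed the job in at about 31 s of the 61 s allowed. The sign-off gives no verdict, so what follows rests on my own checks.

**What I did:**
- I lifted the grey yoke straight off the ferrule, lowered it astride the rail's bar and let go.
- My first grip on the tongs left them about 16° nose-up. I set them back on the rest and gripped them about 11 mm farther back, after which they lifted level.
- I then closed the tips on the ferrule with a 60 N squeeze and raised it.

**Last checks, from the images:**
- **Ferrule:** its underside is about 160 mm above the table, held between the tips with no sign of slipping over the last 1.5 s. The network's readings of it varied by 3–5 mm, which is about its stated accuracy.
- **Yoke:** it hangs upright on the bar, with its origin at 81–84 mm height.
- **Bystanders:** the network puts the reducer, jar and collar within about 6 mm of where they started.

**Not confirmed:** I could not measure the tongs' joint angle directly. The gripper opening settled at 0.43, about 37 mm on a linear scale, against the 44 mm expected. The yoke's 16 mm grip bar also read low (about 14 mm), so I put it down to the opening scale and pad give rather than the tongs being over-closed.

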